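Lock the control-box cover with its slotted quarter-turn fastener

ROBOT

A 6-joint arm with a two-finger parallel gripper is mounted at the origin on the work surface; the furniture and walls round the work are solid. World frame = base frame: x ahead of the robot, y to its left, z up, the work surface at z = 0. Lengths are in m, angles in rad, forces in N, time in s.
With the tool pointing down it reaches from about 0.325 to 0.925 m from the base axis. Payload 3.1 kg.
Tool frame: the origin (TCP) lies midway between the tips of the shut fingers; the grasp point (between the pads) lies 19 mm behind it; z points along the fingers, y is the direction in which the jaws open and shut (so a half turn about z gives the same grasp; the last joint's range is limited). The gripper opens to 85 mm and grips with 20 to 120 N. Pads are 22 mm wide; open, the fingers measure 114 mm over their backs; the gripper's body (76 mm by 85 mm) begins 54 mm behind the grasp point. The pads swing forward as they close: fully open they stand 13 mm farther back than shut.
Start: joints at [-1.324, 0.217, 1.613, -0, 1.311, -0.112], TCP at [0.219, -0.585, 0.231] pointing down, gripper open.
Joint ranges: [-2.75, 2.75], [-0.78, 2.1], [0.31, 2.55], [-1.13, 4.27], [0.13, 2.63], [-2.58, 2.58]. Speed limits (rad/s): [2.79, 2.79, 3.14, 3.14, 3.14, 3.14].

INTERFACE

Orientations are given as a rotation vector (axis times angle).
In Python, from cell import robot gives the robot as it stands.
- The arm moves only by the tool apply_moves, never from a script. Its arguments are lists of equal length, an entry for each row: "travel": the shift along the tool's x, y, z in units of 100 mm (1.0 is 100 mm), a list of three; "turn": the turn, a rotation vector about the tool's x, y, z in units of 2 pi rad (1.0 is 2 pi rad), a list of three. In form: {"travel": [[x, y, z], ...], "turn": [[wx, wy, wz], ...]}. A call has 1 to 20 rows; each row is the pose to reach, as a shift and turn from the pose measured when the call began, along the tool's axes at that moment, turning the shorter way round; what a row does not reach only later rows make up. A row lasts 1/10 s, in which the tool goes at most 50 mm and 8.59 degrees, less where a joint would pass 70% of its speed; a pose out of reach is approached as far as the arm can. A call with a number of a shift or a turn outside -1 to 1 is refused whole. A call with a gripper value outside its range is refused whole. "jaw" is the opening, from -1 (shut) to 1 (fully open), set as the call begins (left out, the last holds). The fingers move at their own pace and stop on an object; "newtons" is the grip in N (left out, the last holds). Time passes only in rows, so rows that repeat a pose let the fingers close. It gives the time, the measured TCP pose, the force and the opening at its end, in the units of the state.
- robot.state(): the state, without advancing time (a new reading comes with each control period).
- robot.get_image(name): name is "scene" or "top" or "wrist"; returns the picture (420x560x3 uint8, red, green, blue); there is no depth.
- robot.camera_params(name): a dict with "K" (3x3 intrinsics, pixels), "D" ([k1, k2, p1, p2, k3] as OpenCV has them; the pictures are not rectified), "rvec" (rotation vector, rad) and "tvec" (3), from world to camera coordinates, as OpenCV has them. Camera axes: x right, y down, z forward; pixel columns grow to the right and rows downward; lengths in m; the calibration is good to about 2 mm. A picture is of the moment at which its call begins: read the wrist's pose just before it. camera_params takes no time and is no camera call; for the wrist camera it gives the pose at the moment of the call.
- robot.hand_in(): hands the job in, once; it reports no verdict.
The state is a dict: "clock": time; "q": joint angles; "joint_vel": joint speeds; "joint_torque": joint torques, N m; "eef_pos": TCP position; "orientation": TCP orientation; "ft_force": force on the tool from outside, world axes, zero at the start; "ft_torque": the same for the moment, N m; "finger_gap": finger opening in m.
Only numpy, scipy, OpenCV 4.12 (cv2) and the standard library are available. Lean on these libraries where they do the work, as an engineer would, in place of code of your own. Each camera call takes 0.05 s, during which the arm holds its last target.

TASK

Lock the cover of the grey control box: take the orange wide-blade driver from the wooden stand, set its blade in the slot of the brass quarter-turn fastener, push the fastener in against its spring and turn it clockwise until you feel its stop, then ease off so that it springs back up, seated. Press and turn gently, no harder than the spring and the stop need, put the driver back upright in its hole in the stand, fully home, and leave the other things on the bench where they are.

Things in the scene. Friction and masses are not known exactly. Their poses are not given: they have to be found in the camera images.
- driver_grip (a point): Centre of the driver's orange handle: square, 26 x 26 mm, 58 mm tall, sides parallel to local x and y. The driver stands blade down in the stand, 0.13 kg. Local z points up its axis, away from the blade; local x lies along the width of the blade. Below the handle: a flange 3 mm thick, 33 mm across; a bolster 18 mm across and 18 mm long; a 10 mm shank; the blade.
- driver_tip (a point): End of the driver's flat blade, on its axis, 84 mm below the handle's centre. Blade 16 mm wide along local x, 2 to 2.6 mm thick along local y over its last 7 mm.
- stand_hole (a point): Centre of the mouth of the driver's hole in the top of the wooden stand (60 x 96 mm, 60 mm tall, fixed); z up. Hole 20 mm across, chamfered mouth, 56 mm deep. With the driver home its flange rests on the stand: handle centre 32 mm above this point, blade tip 52 mm below it, turned any way about its axis.
- control_box: Grey die-cast control box with a cover on a gasket, 117 mm (x) by 137 mm (y) over its cover, fixed to the bench; origin at the centre of its underside, local z up, local x to the back of the box. The brass fastener with the slot is near the front edge of the cover, in a black collar, with two white marks in line along local x.
- fastener_axis (a point): Point on the fastener's upright axis, at the box's rim; axes as the box's. The gasket holds the cover up differently each time, which is NOT measured: the top of the fastener's head, before it is pushed, is 20.5 to 32.5 mm above this point; find it by feel. Head 26 mm across, slot right across it 4 mm wide, 5 mm deep, chamfered mouth; black collar 41 mm across, 2.3 mm lower than the head.
- cam_turn (a joint): Turn of the fastener, rad, growing clockwise from above. At 0 (open) its slot lies along the box's y, about 1.57 later along x, near the white marks. The end stop differs from box to box, 1.28 to 1.74, and is NOT measured: turn until it is felt. Pushed in 4.2 mm or more it turns at 0.02 to 0.06 N m, to the stop; let go in the last 0.08 before the stop, it springs up and is held. Blade play 0.1.
- stud_press (a joint): How far the fastener is pushed in, m: 0 as it stands, hard stop at 0.005. Its spring gives at 8 N; at 4.2 mm it takes 13.5 N and the stop is met at 15 N. Unless pushed in, it turns no farther than 0.25 to 0.71 rad. Seated after the turn it is back at 0; above 0.002 it is caught half way.
- oil_can: Green oil can, 64 x 83 x 146 mm, loose bystander; origin at the centre of its underside.
- file_fine: Hand file with a wooden handle, 220 mm long, loose bystander; origin at the centre of its underside.
- driver: The orange-handled driver itself (see driver_grip); origin at the end of its blade.
There are look-alikes about, which are no part of the job. Of the things shaped like the part that bears stand_hole, the wooden one is meant.

How it is judged:
On the way, in this order (a step that is already met when the one before it is completed fails the run):
1. the driver is lifted out of the stand (z of driver_grip in the frame of stand_hole above 0.09 m), for 0.1 s.
2. the fastener is turned a quarter turn to its seat and the blade is off it (value of joint cam_turn above 1.15 rad and value of joint stud_press below 0.0015 m and contact force between driver and control_box below 0.01 N), for 0.2 s.
At the end, for the whole second after the job is handed in: The fastener is turned to its seat (at least 1.15 rad) and has sprung back up (pushed in less than 1.5 mm); the driver stands in its hole, handle centre within 8 mm of the hole's axis and 28 to 36 mm above the mouth, upright within 0.12 rad (value of joint cam_turn above 1.15 rad and value of joint stud_press below 0.0015 m and horizontal distance between driver_grip and stand_hole below 0.008 m and z of driver_grip in the frame of stand_hole between 0.028 and 0.036 m and angle between driver_grip's own z axis and vertical below 0.12 rad); the robot touches nothing.
It fails at once if the blade is pushed down on the floor of the slot with more than 25 N (contact force between driver and cam_turn_c0 above 25 N).
It fails at once if the driver bears on the box or the fastener, push and side forces together, with more than 45 N (contact force between driver and control_box above 45 N).
It fails at once if the fingers bear on the box or the fastener with more than 5 N (contact force between the fingers and control_box above 5 N).
It fails at once if the oil can or the file is moved by more than 3 cm (distance of any of oil_can, file_fine from where it was at the start of the episode above 0.03 m).
It also fails if it takes over 72 s, if anything falls off the work surface, if the arm or the gripper's body presses on something with over 40 N, if the wrist force passes 120 N, or if a joint passes its speed limit or range.

## Working session

There is one attempt and no reset: what is moved stays moved. The work goes in short steps, Python scripts to look and compute and a tool call to move; the robot and the scene stay as the last step left them, time stands still between calls to the robot, and variables do not carry over. Pictures are saved under pics/ and viewed, and the job is handed in when it is done.

Besides the shell and the picture viewer there is one more tool, called as a command line: name --argument value ..., lists and objects as JSON in quotes. apply_moves: Moves the arm, as the interface text tells. Shifts and turns lie within -1 to 1; 1 stands for 100 mm of shift or 2 pi rad of turn. Its arguments: {"type":"object","properties":{"travel":{"type":"array","items":{"type":"array","items":{"type":"number","minimum":-1,"maximum":1}}},"turn":{"type":"array","items":{"type":"array","items":{"type":"number","minimum":-1,"maximum":1}}},"jaw":{"type":"number"},"newtons":{"type":"number"}},"required":["travel","turn"]}

```bash
ls; mkdir -p pics
cat > h.py <<'E'
from cell import robot
import numpy as np, cv2
from scipy.spatial.transform import Rotation as R
def grab(name,tag):
    p=robot.camera_params(name); im=np.array(robot.get_image(name))
    cv2.imwrite(f'pics/{tag}.png',im[:,:,::-1]); np.save(f'pics/{tag}.npy',im)
    import pickle; pickle.dump(p,open(f'pics/{tag}.pkl','wb'))
    return im,p
def load(tag):
    import pickle
    return np.load(f'pics/{tag}.npy'),pickle.load(open(f'pics/{tag}.pkl','rb'))
def ray(p,uv):
    K=np.array(p['K'],float);D=np.array(p['D'],float)
    n=cv2.undistortPoints(np.array([[uv]],float),K,D)[0,0]
    Rm=cv2.Rodrigues(np.array(p['rvec'],float))[0];t=np.array(p['tvec'],float).reshape(3)
    d=Rm.T@np.array([n[0],n[1],1.]);return -Rm.T@t,d/np.linalg.norm(d)
def onz(p,uv,z):
    o,d=ray(p,uv);return o+d*(z-o[2])/d[2]
def tri(obs):
    A=np.zeros((3,3));b=np.zeros(3)
    for p,uv in obs:
        o,d=ray(p,uv);M=np.eye(3)-np.outer(d,d);A+=M;b+=M@o
    x=np.linalg.solve(A,b)
    return x,[np.linalg.norm(np.cross(x-ray(p,uv)[0],ray(p,uv)[1])) for p,uv in obs]
def proj(p,X):
    return cv2.projectPoints(np.array(X,float).reshape(-1,1,3),np.array(p['rvec'],float),np.array(p['tvec'],float),np.array(p['K'],float),np.array(p['D'],float))[0].reshape(-1,2)
def st():
    s=robot.state();print({k:np.round(s[k],4).tolist() for k in s});return s
E
python3 - <<'E'
from h import *
st()
for n in ['scene','top','wrist']: 
    im,p=grab(n,n+'0'); o,d=ray(p,(280,210)); print(n,o.round(3),d.round(3))
st()
E
```

```text
pics
{'clock': 0.0, 'q': [-1.3242, 0.2178, 1.615, 0.0, 1.3113, -0.1122], 'joint_vel': [0.0006, 0.0, -0.0013, -0.0002, -0.0004, 0.0001], 'joint_torque': [0.0009, -39.6841, -30.3856, -0.0, 0.0097, -0.0], 'eef_pos': [0.2193, -0.5844, 0.2299], 'orientation': [-3.0887, -0.5602, 0.0002], 'ft_force': [0.1045, 0.3921, -0.0944], 'ft_torque': [-0.0106, -0.0267, 0.0073], 'finger_gap': 0.0853}
scene [-0.116 -0.502  0.703] [ 0.55   0.582 -0.599]
top [0.339 0.1   1.022] [ 0.13  -0.039 -0.991]
wrist [ 0.285 -0.56   0.373] [-0.254 -0.091 -0.963]
{'clock': 0.15, 'q': [-1.3242, 0.2176, 1.6146, -0.0, 1.3113, -0.1122], 'joint_vel': [-0.0009, -0.0021, -0.0045, 0.0006, 0.0006, -0.0006], 'joint_torque': [0.0002, -39.7449, -30.4414, -0.0001, 0.0058, 0.0], 'eef_pos': [0.2193, -0.5846, 0.2302], 'orientation': [-3.0893, -0.5603, 0.0002], 'ft_force': [0.6539, 0.1706, 0.1069], 'ft_torque': [0.0395, 0.0251, 0.0041], 'finger_gap': 0.0853}
```

View pics/scene0.png

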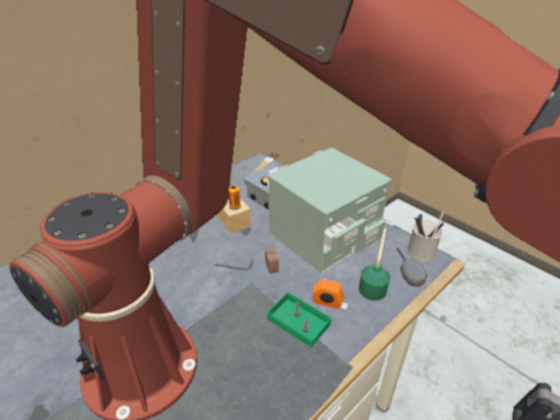

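View pics/top0.png

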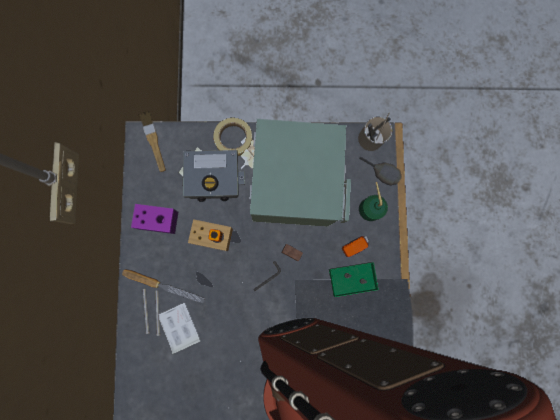

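View pics/wrist0.png

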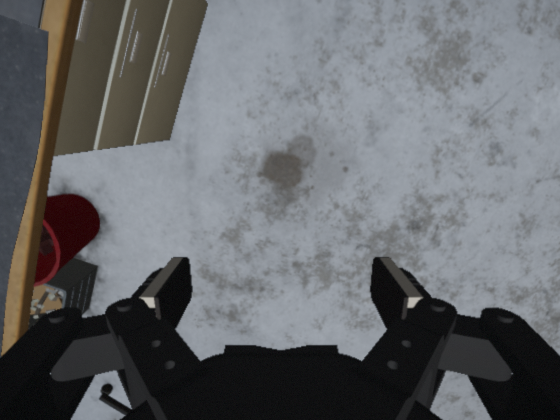

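Run:
```python
from h import *
im,p=load('top0'); 
for uv in [(0,0),(559,0),(0,419),(559,419),(210,183),(215,236),(300,170),(160,285),(377,130)]: print(uv,onz(p,uv,0).round(3))
c=im[100:320,110:330][:,:,::-1]; cv2.imwrite('pics/topc.png',cv2.resize(c,None,fx=2.7,fy=2.7,interpolation=cv2.INTER_CUBIC))
im,p=load('scene0')
c=im[140:290,190:390][:,:,::-1]; cv2.imwrite('pics/scc.png',cv2.resize(c,None,fx=4,fy=4,interpolation=cv2.INTER_CUBIC))
```

```text
(0, 0) [1.074 0.85  0.   ]
(559, 0) [ 1.1   -0.772  0.   ]
(0, 419) [-0.05   0.758  0.   ]
(559, 419) [-0.071 -0.659  0.   ]
(210, 183) [0.546 0.246 0.   ]
(215, 236) [0.404 0.231 0.   ]
(300, 170) [0.582 0.004 0.   ]
(160, 285) [0.277 0.371 0.   ]
(377, 130) [ 0.696 -0.211  0.   ]
```

View pics/topc.png

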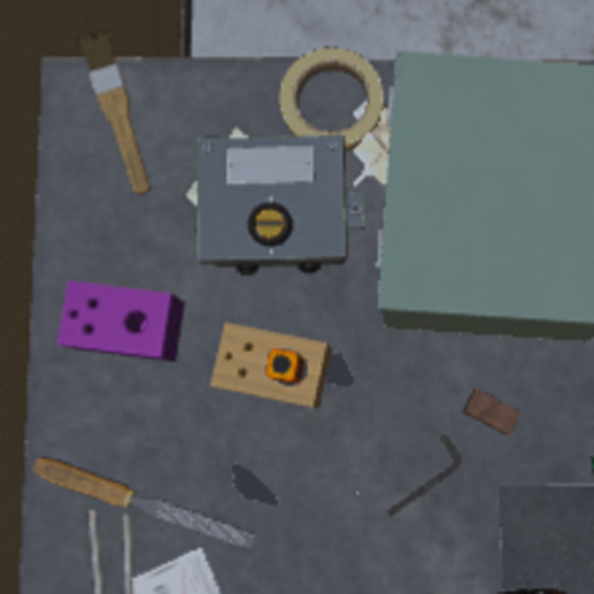

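View pics/scc.png

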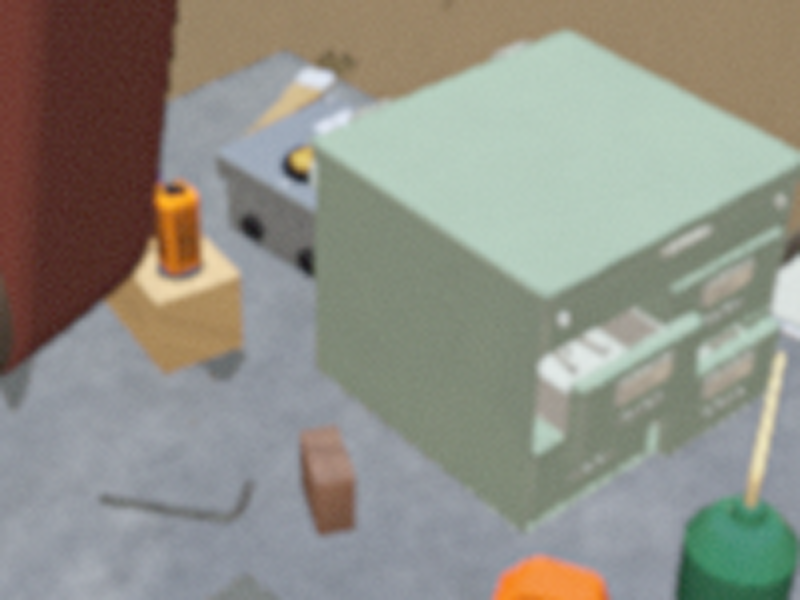

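Run:
```python
from h import *
im,ps=load('scene0'); im,pt=load('top0')
def f(uv,s,o): return (o[0]+uv[0]/s,o[1]+uv[1]/s)
S=lambda u,v:f((u,v),4,(190,140)); T=lambda u,v:f((u,v),2.7,(110,100))
b=onz(ps,S(525,530),0);print('cab bottom corner',b)
for z in (.15,.2,.25,.3): print(z,onz(ps,S(545,295),z).round(3))
# left near corner (front, +y): scene (318,150) ; top (385,310)
print(tri([(ps,S(318,150)),(pt,T(383,310))]))
# driver handle top centre
print('drv top',tri([(ps,S(177,187)),(pt,T(283,363))]))
# stand corners at z=.06
for c in [(225,322),(329,342),(315,405),(210,386)]: print('stand',onz(pt,T(*c),.06).round(4))
print('grip top', onz(pt,T(283,365),.121).round(4))
print('fast',tri([(ps,S(302,160)),(pt,T(270,223))]))
for c in [(203,137),(344,137),(346,262),(197,262)]: print('cover',[onz(pt,T(*c),z).round(4).tolist() for z in(.06,.08,.1)])
```

```text
cab bottom corner [ 0.43091268 -0.06655292  0.        ]
0.15 [ 0.457 -0.045  0.15 ]
0.2 [ 0.406 -0.086  0.2  ]
0.25 [ 0.354 -0.128  0.25 ]
0.3 [ 0.302 -0.169  0.3  ]
(array([0.44094512, 0.12724101, 0.17241381]), [np.float64(0.001514260996590433), np.float64(0.0015142609965906042)])
drv top (array([0.40020911, 0.21556977, 0.12135731]), [np.float64(0.00033352658185794627), np.float64(0.0003335265818578886)])
stand [0.4421 0.2776 0.06  ]
stand [0.4234 0.1816 0.06  ]
stand [0.3655 0.1939 0.06  ]
stand [0.3832 0.29   0.06  ]
grip top [0.3982 0.2158 0.121 ]
fast (array([0.52950503, 0.23733345, 0.0756444 ]), [np.float64(0.0030239029650632886), np.float64(0.0030239029650632556)])
cover [[0.6176, 0.3021, 0.06], [0.6118, 0.2979, 0.08], [0.606, 0.2937, 0.1]]
cover [[0.618, 0.1694, 0.06], [0.6122, 0.1679, 0.08], [0.6064, 0.1665, 0.1]]
cover [[0.4982, 0.1666, 0.06], [0.4949, 0.1652, 0.08], [0.4916, 0.1638, 0.1]]
cover [[0.4982, 0.3047, 0.06], [0.4949, 0.3004, 0.08], [0.4915, 0.2962, 0.1]]
```

```bash
cat >> h.py <<'E'
def rel(target, xang=None):
    """shift/turn row entries for world TCP target, tool vertical w/ tool-x angle xang deg"""
    s=robot.state(); Rm=R.from_rotvec(s['orientation'])
    sh=Rm.inv().apply(np.array(target)-np.array(s['eef_pos']))/0.1
    tr=np.zeros(3)
    if xang is not None:
        a=np.deg2rad(xang); x=np.array([np.cos(a),np.sin(a),0]); z=np.array([0,0,-1.]); y=np.cross(z,x)
        Rt=R.from_matrix(np.c_[x,y,z]); tr=(Rm.inv()*Rt).as_rotvec()/(2*np.pi)
    print('travel',sh.round(3).tolist(),'turn',tr.round(4).tolist(),'| dist',np.linalg.norm(sh).round(3))
    return sh,tr
def xang():
    s=robot.state();m=R.from_rotvec(s['orientation']).as_matrix();return np.rad2deg(np.arctan2(m[1,0],m[0,0])),np.rad2deg(np.arccos(-m[2,2]))
E
python3 - <<'E'
from h import *
print(xang())
P=[(.219,-.5845,.23),(.3,-.45,.38),(.42,-.2,.38),(.46,0,.38),(.42,.14,.33)]
for q in P[1:]: rel(q,90)
print(robot.camera_params('wrist')['K'])
E
```

```text
(np.float64(20.561435681751245), np.float64(0.11017635551423205))
travel [1.228, -0.98, -1.495] turn [-0.0002, -0.0002, -0.1929] | dist 2.169
travel [3.23, -2.899, -1.491] turn [-0.0002, -0.0002, -0.1929] | dist 4.589
travel [4.307, -4.631, -1.488] turn [-0.0002, -0.0002, -0.1929] | dist 6.497
travel [4.424, -6.081, -0.985] turn [-0.0002, -0.0002, -0.1929] | dist 7.584
[[303.02379198   0.         280.73961933]
 [  0.         303.02379198 209.53234719]
 [  0.           0.           1.        ]]
```

apply_moves --travel '[[0.25,-0.2,-0.25],[0.5,-0.4,-0.5],[0.75,-0.6,-0.75],[1,-0.8,-1]]' --turn '[[0,0,0],[0,0,0],[0,0,0],[0,0,0]]'

```text
clock: 0.55
eef_pos: [0.2852, -0.4734, 0.3307]
orientation: [-3.088, -0.559, 0.0]
ft_force: [1.1, -1.3, 1.1]
finger_gap: 0.0855
```

apply_moves --travel '[[0.25,-0.25,-0.12],[0.5,-0.5,-0.25],[0.75,-0.75,-0.37],[1,-1,-0.5]]' --turn '[[0,0,0],[0,0,0],[0,0,0],[0,0,0]]'

```text
clock: 0.95
eef_pos: [0.3441, -0.3432, 0.3811]
orientation: [-3.088, -0.559, 0.001]
ft_force: [-0.3, -0.0, 0.8]
finger_gap: 0.0856
```

apply_moves --travel '[[0.3,-0.25,0],[0.6,-0.5,0],[1,-0.75,0],[1,-1,0]]' --turn '[[0,0,-0.02],[0,0,-0.04],[0,0,-0.06],[0,0,-0.08]]'

```text
clock: 1.35
eef_pos: [0.4047, -0.2118, 0.3809]
orientation: [-2.845, -1.322, -0.003]
ft_force: [0.3, 0.3, -0.2]
finger_gap: 0.0853
```

Run:
```python
from h import *
st();print(xang())
for q in [(.46,0,.38),(.42,.14,.33)]: rel(q,90)
```

```text
{'clock': 1.35, 'q': [-0.6388, -0.2366, 1.7885, 0.0041, 1.593, 0.0623], 'joint_vel': [0.2433, -0.4739, 0.3882, -0.0517, 0.1147, -1.0005], 'joint_torque': [-0.3719, -19.8206, -33.4455, 0.2672, -0.2537, 0.8501], 'eef_pos': [0.4047, -0.2118, 0.3809], 'orientation': [-2.8448, -1.3215, -0.0032], 'ft_force': [0.2821, 0.2771, -0.1751], 'ft_torque': [-0.002, 0.0431, -0.0338], 'finger_gap': 0.0853}
(np.float64(49.83316729889391), np.float64(0.3007322040682726))
travel [1.975, -0.944, 0.02] turn [-0.0003, -0.0008, -0.1116] | dist 2.189
travel [2.785, -2.151, 0.528] turn [-0.0003, -0.0008, -0.1116] | dist 3.558
```

apply_moves --travel '[[0.4,-0.2,0],[0.8,-0.4,0],[1,-0.5,0]]' --turn '[[0,0,-0.02],[0,0,-0.04],[0,0,-0.06]]'

```text
clock: 1.65
eef_pos: [0.431, -0.1002, 0.3813]
orientation: [-2.539, -1.841, -0.006]
ft_force: [0.4, -1.1, -0.6]
finger_gap: 0.0853
```

apply_moves --travel '[[0.4,-0.1,0],[0.8,-0.2,0],[1,-0.2,0]]' --turn '[[0,0,-0.02],[0,0,-0.04],[0,0,-0.05]]'

```text
clock: 1.95
eef_pos: [0.4425, 0.0039, 0.3818]
orientation: [-2.213, -2.222, -0.008]
ft_force: [0.8, 0.2, 0.8]
finger_gap: 0.0854
```

Run:
```python
from h import *
print(robot.state()['eef_pos'],xang())
for q in [(.46,0,.38),(.42,.14,.33)]: rel(q,90)
```

```text
[0.44253079 0.00394652 0.3818258 ] (np.float64(90.25386752561131), np.float64(0.4434452631053421))
travel [-0.04, 0.175, 0.018] turn [-0.0, -0.0012, 0.0007] | dist 0.18
travel [1.357, -0.219, 0.529] turn [-0.0, -0.0012, 0.0007] | dist 1.473
```

apply_moves --travel '[[0.4,-0.1,0.2],[0.7,-0.15,0.4],[1,-0.2,0.5],[1,-0.2,0.5],[1,-0.2,0.5],[1,-0.2,0.5]]' --turn '[[0,0,0],[0,0,0],[0,0,0],[0,0,0],[0,0,0],[0,0,0]]'

```text
clock: 2.55
eef_pos: [0.4225, 0.1036, 0.3331]
orientation: [-2.214, -2.222, -0.009]
ft_force: [0.4, 0.1, -0.1]
finger_gap: 0.0856
```

Run:
```python
from h import *
st()
for n in ['scene','top','wrist']: grab(n,n+'1')
st()
```

```text
{'clock': 2.55, 'q': [0.0738, -0.2777, 1.9069, 0.0072, 1.511, 0.0696], 'joint_vel': [-0.013, -0.0022, -0.0086, 0.0022, 0.0001, 0.0031], 'joint_torque': [0.4221, -20.1955, -31.8104, 0.05, 0.01, -0.0021], 'eef_pos': [0.4225, 0.1036, 0.3331], 'orientation': [-2.214, -2.2225, -0.009], 'ft_force': [0.4302, 0.075, -0.1339], 'ft_torque': [0.0059, 0.0224, 0.0047], 'finger_gap': 0.0856}
{'clock': 2.7, 'q': [0.0729, -0.2777, 1.9067, 0.0075, 1.511, 0.0698], 'joint_vel': [0.0013, 0.0003, 0.0046, 0.0016, -0.0009, 0.0019], 'joint_torque': [0.1424, -20.3465, -32.0997, 0.0343, -0.0019, -0.0017], 'eef_pos': [0.4227, 0.1034, 0.3333], 'orientation': [-2.2152, -2.2211, -0.0096], 'ft_force': [-0.5458, 0.7957, -0.1035], 'ft_torque': [-0.0112, 0.0328, -0.0206], 'finger_gap': 0.0856}
```

View pics/wrist1.png

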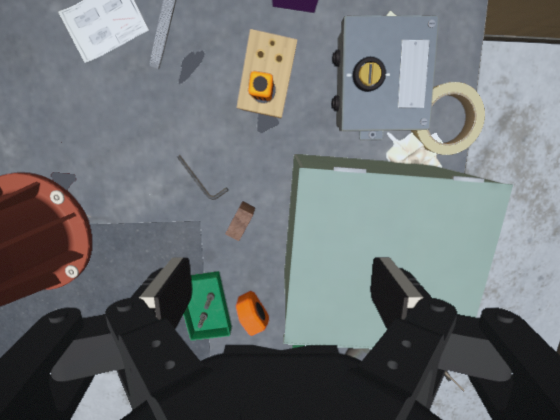

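View pics/scene1.png

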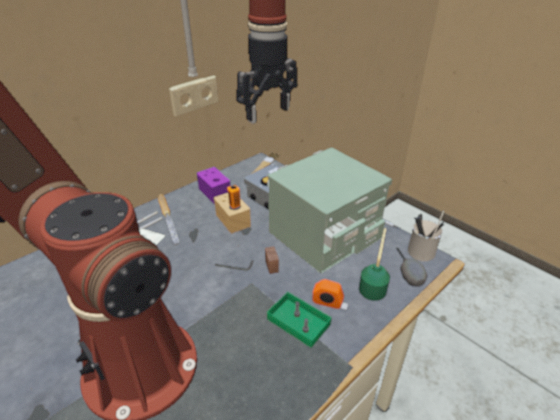

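View pics/top1.png

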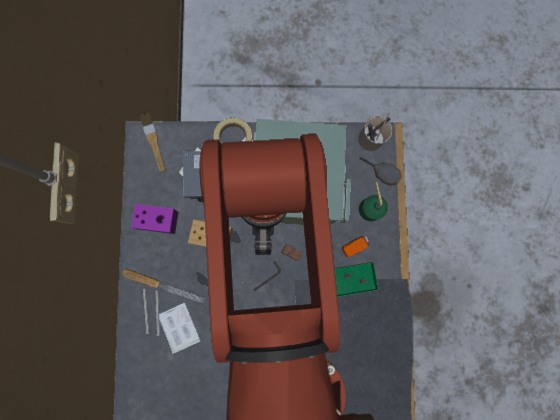

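Run:
```python
from h import *
im,p=load('wrist1')
c=im[10:150,220:460][:,:,::-1]; cv2.imwrite('pics/w1c.png',cv2.resize(c,(800,467),interpolation=cv2.INTER_CUBIC))
```

```text
(no output)
```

View pics/w1c.png

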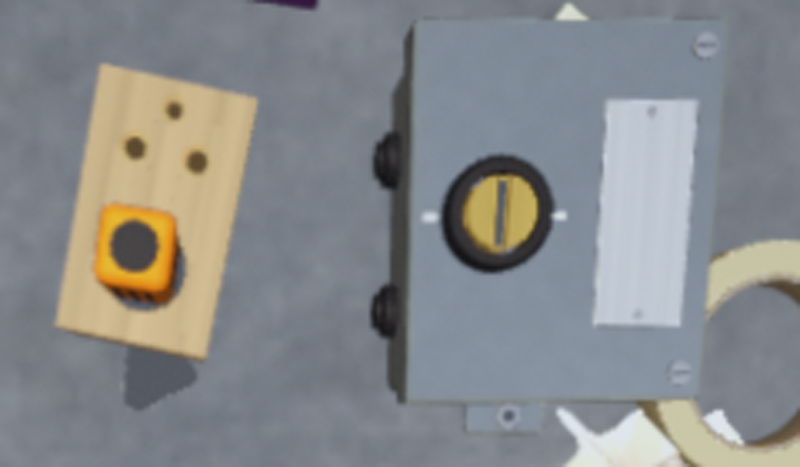

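Run:
```python
from h import *
rel((.40,.15,.235),80)
```

```text
travel [0.46, -0.226, 0.986] turn [0.0001, -0.0012, 0.0282] | dist 1.111
```

apply_moves --travel '[[0.2,-0.1,0.33],[0.4,-0.2,0.7],[0.46,-0.23,1],[0.46,-0.23,1],[0.46,-0.23,1]]' --turn '[[0,0,0.014],[0,0,0.028],[0,-0.001,0.028],[0,-0.001,0.028],[0,-0.001,0.028]]'

```text
clock: 3.2
eef_pos: [0.4001, 0.1495, 0.2341]
orientation: [-2.405, -2.02, -0.002]
ft_force: [0.5, -0.6, 1.1]
finger_gap: 0.0854
```

Run:
```python
from h import *
st();print(xang())
im,p=grab('wrist','wrist2')
print(p['K'],p['D'])
```

```text
{'clock': 3.2, 'q': [0.1924, -0.2305, 2.0528, 0.0009, 1.3186, 0.3658], 'joint_vel': [-0.0057, -0.0194, -0.0497, 0.0004, -0.007, 0.0016], 'joint_torque': [0.3129, -19.6365, -28.8406, 0.0258, 0.0711, 0.0039], 'eef_pos': [0.4001, 0.1495, 0.2341], 'orientation': [-2.4054, -2.0202, -0.0017], 'ft_force': [0.5173, -0.63, 1.0925], 'ft_torque': [0.0298, 0.0098, 0.0137], 'finger_gap': 0.0854}
(np.float64(80.05254548457619), np.float64(0.06459219654689624))
[[303.02379198   0.         280.73961933]
 [  0.         303.02379198 209.53234719]
 [  0.           0.           1.        ]] [-0.04248007  0.          0.          0.          0.        ]
```

View pics/wrist2.png

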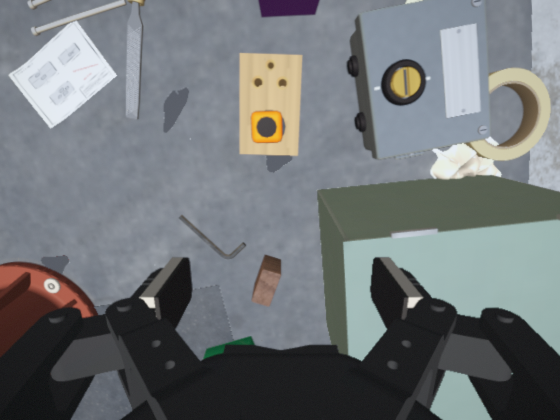

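Run:
```python
from h import *
im,p=load('wrist2')
hsv=cv2.cvtColor(im,cv2.COLOR_RGB2HSV)
m=((hsv[...,0]>8)&(hsv[...,0]<24)&(hsv[...,1]>200)&(hsv[...,2]>225)).astype(np.uint8); m[:90]=0;m[160:]=0
m[:,:240]=0;m[:,300:]=0
for r in range(105,150): print(''.join('#' if m[r,c] else '.' for c in range(245,290)))
cs,_=cv2.findContours(m,cv2.RETR_EXTERNAL,cv2.CHAIN_APPROX_NONE);c=max(cs,key=cv2.contourArea);print(cv2.minAreaRect(c))
c=im[40:170,220:420][:,:,::-1]; cv2.imwrite('pics/w2c.png',cv2.resize(c,(800,520),interpolation=cv2.INTER_CUBIC))
```

```text
.............................................
.............................................
.............................................
.............................................
.............................................
.............................................
.............................................
..........#######################............
........###########################..........
........###########################..........
.......######.####..............####.........
.......####.....................####.........
.......###......................####.........
.......###......................####.........
.......###......................####.........
.......###......................####.........
.......###......................####.........
.......####.....................####.........
.......###......................####.........
.......###......................####.........
.......###......................####.........
.......###.......................###.........
.......###.......................###.........
.......###......................####......
[... 306 characters left out ...]
...#######.........
........###.................########.........
........###...............##########.........
........############################.........
.........##########################..........
.........#########################...........
..........######################.............
.............................................
.............................................
.............................................
.............................................
.............................................
.............................................
.............................................
.............................................
((266.0, 126.5), (29.0, 28.0), 90.0)
```

View pics/w2c.png

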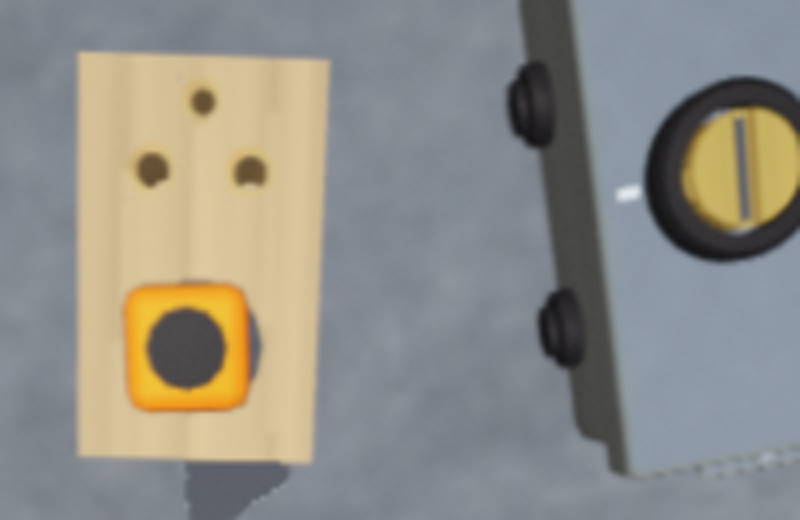

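Run:
```python
from h import *
im,p=load('wrist2')
W=lambda u,v:(220+u/4-.4,40+v/4-.4)
im1,p1=load('wrist1'); s=240/800; W1=lambda u,v:(220+u*s-.35,10+v*s-.35)
ps=[onz(p,W(*c),.121) for c in [(125,285),(246,284),(250,410),(130,411)]]
print(np.round(ps,4))
for a,b in [(0,1),(1,2),(3,2),(0,3)]:
    d=ps[b]-ps[a]; print(np.linalg.norm(d).round(4),np.rad2deg(np.arctan2(d[1],d[0])).round(1))
print('mean',np.mean(ps,0).round(4),'disc',onz(p,W(186,349),.121).round(4),'from w1',onz(p1,W1(135,245),.121).round(4), tri([(p,W(186,349)),(p1,W1(135,245))])[0].round(4))
q=[onz(p,W(*c),.06) for c in [(78,53),(329,60),(312,463),(78,457)]]
print(np.round(q,4), np.mean(q,0).round(4))
for a,b in [(0,1),(1,2),(3,2),(0,3)]:
    d=q[b]-q[a]; print(np.linalg.norm(d).round(4),np.rad2deg(np.arctan2(d[1],d[0])).round(1))
# fastener, from w1 and w2
a=W(742,169);b=W1(502,213)
print('fast',tri([(p,a),(p1,b)]), [onz(p1,b,z).round(4).tolist() for z in (.06,.07,.08,.09)],[onz(p,a,z).round(4).tolist() for z in (.06,.07,.08,.09)])
```

```text
[[0.3914 0.2326 0.121 ]
 [0.4155 0.2285 0.121 ]
 [0.412  0.2038 0.121 ]
 [0.3875 0.2079 0.121 ]]
0.0244 -9.5
0.025 -98.0
0.0248 -9.5
0.025 -98.9
mean [0.4016 0.2182 0.121 ] disc [0.4012 0.2181 0.121 ] from w1 [0.4014 0.2184 0.121 ] [0.4014 0.2181 0.1231]
[[0.3856 0.2907 0.06  ]
 [0.4446 0.2788 0.06  ]
 [0.4253 0.1846 0.06  ]
 [0.366  0.1966 0.06  ]] [0.4054 0.2377 0.06  ]
0.0602 -11.5
0.0961 -101.6
0.0605 -11.4
0.0962 -101.8
fast (array([0.53443177, 0.23657718, 0.07644219]), [np.float64(5.746781765614038e-05), np.float64(5.746781765611927e-05)]) [[0.539, 0.2392, 0.06], [0.5362, 0.2376, 0.07], [0.5334, 0.2359, 0.08], [0.5306, 0.2343, 0.09]] [[0.5411, 0.2377, 0.06], [0.5371, 0.237, 0.07], [0.533, 0.2364, 0.08], [0.529, 0.2357, 0.09]]
```

Run:
```python
from h import *
rel((.4014,.2182,.150),81)
rel((.4014,.2182,.073),81)
```

```text
travel [0.674, -0.119, 0.855] turn [0.0005, -0.0003, -0.0027] | dist 1.096
travel [0.673, -0.121, 1.625] turn [0.0005, -0.0003, -0.0027] | dist 1.763
```

apply_moves --travel '[[0.3,-0.06,0.3],[0.6,-0.12,0.5],[0.67,-0.12,0.7],[0.67,-0.12,0.9],[0.67,-0.12,1],[0.67,-0.12,1],[0.67,-0.12,1]]' --turn '[[0,0,0],[0,0,-0.003],[0,0,-0.003],[0,0,-0.003],[0,0,-0.003],[0,0,-0.003],[0,0,-0.003]]'

```text
clock: 3.95
eef_pos: [0.4028, 0.2178, 0.1371]
orientation: [2.387, 2.04, 0.009]
ft_force: [-0.0, 0.3, -0.3]
finger_gap: 0.0854
```

Run:
```python
from h import *
print(robot.state()['eef_pos'],xang())
rel((.4014,.2182,.073),81)
im,p=grab('wrist','wrist3')
```

```text
[0.40275783 0.21782388 0.13714856] (np.float64(81.05019040008408), np.float64(0.3625629125201639))
travel [-0.001, -0.017, 0.641] turn [0.0009, -0.0005, 0.0001] | dist 0.642
```

View pics/wrist3.png

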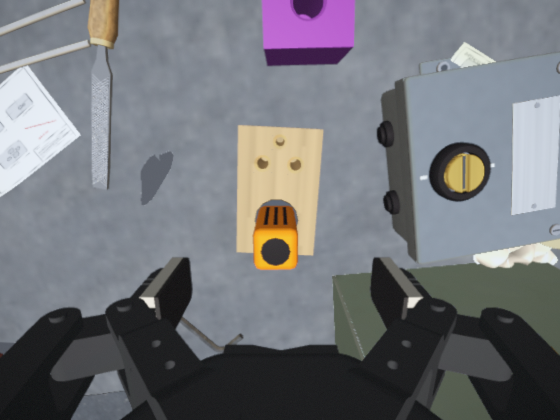

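apply_moves --travel '[[0,-0.02,0.2],[0,-0.02,0.4],[0,-0.02,0.6],[0,-0.02,0.64],[0,-0.02,0.64],[0,-0.02,0.64]]' --turn '[[0,0,0],[0,0,0],[0.001,0,0],[0.001,0,0],[0.001,0,0],[0.001,0,0]]'

```text
clock: 4.6
eef_pos: [0.4026, 0.2188, 0.0748]
orientation: [-2.387, -2.04, -0.008]
ft_force: [0.8, -0.1, 0.6]
finger_gap: 0.0855
```

Run:
```python
from h import *
st();print(xang())
rel((.4014,.2182,.073),81)
```

```text
{'clock': 4.6, 'q': [0.3421, 0.0627, 2.1154, 0.004, 0.9593, 0.4962], 'joint_vel': [0.0002, -0.0065, -0.006, 0.0017, -0.0025, -0.0024], 'joint_torque': [-0.018, -26.8097, -24.1312, 0.0085, 0.0184, 0.0001], 'eef_pos': [0.4026, 0.2188, 0.0748], 'orientation': [-2.3869, -2.0402, -0.0079], 'ft_force': [0.7649, -0.14, 0.6261], 'ft_torque': [-0.0225, 0.0008, -0.0143], 'finger_gap': 0.0855}
(np.float64(81.04409048977358), np.float64(0.30299115084397654))
travel [-0.008, -0.011, 0.018] turn [0.0003, -0.0008, 0.0001] | dist 0.022
```

apply_moves --travel '[[-0.01,-0.012,0.02],[-0.01,-0.012,0.02],[-0.01,-0.012,0.02]]' --turn '[[0.0003,-0.0008,0],[0.0003,-0.0008,0],[0.0003,-0.0008,0]]'

```text
clock: 4.9
eef_pos: [0.4017, 0.2182, 0.0734]
orientation: [2.387, 2.041, 0.002]
ft_force: [-0.0, 0.1, 0.5]
finger_gap: 0.0853
```

apply_moves --travel '[[0,0,0],[0,0,0],[0,0,0],[0,0,0],[0,0,0],[0,0,0],[0,0,0],[0,0,0]]' --turn '[[0,0,0],[0,0,0],[0,0,0],[0,0,0],[0,0,0],[0,0,0],[0,0,0],[0,0,0]]' --jaw -1 --newtons 70

```text
clock: 5.7
eef_pos: [0.4012, 0.2182, 0.0735]
orientation: [-2.388, -2.041, -0.0]
ft_force: [-4.4, -0.2, 4.6]
finger_gap: 0.0253
```

Run:
```python
from h import *
st();print(xang())
```

```text
{'clock': 5.7, 'q': [0.3442, 0.0649, 2.1163, 0.0002, 0.9603, 0.5003], 'joint_vel': [0.0002, -0.0002, 0.0002, 0.0013, -0.0029, -0.0011], 'joint_torque': [-0.9177, -25.901, -24.7481, -0.3926, -1.0258, -0.0077], 'eef_pos': [0.4012, 0.2182, 0.0735], 'orientation': [-2.3879, -2.0412, -0.0002], 'ft_force': [-4.4012, -0.194, 4.5691], 'ft_torque': [0.0284, 0.6265, -0.0114], 'finger_gap': 0.0253}
(np.float64(81.04772963791508), np.float64(0.011953643681630523))
```

apply_moves --travel '[[0,0,-0.1],[0,0,-0.25],[0,0,-0.4],[0,0,-0.55],[0,0,-0.7],[0,0,-0.85],[0,0,-1],[0,0,-1],[0,0,-1]]' --turn '[[0,0,0],[0,0,0],[0,0,0],[0,0,0],[0,0,0],[0,0,0],[0,0,0],[0,0,0],[0,0,0]]'

```text
clock: 6.6
eef_pos: [0.4016, 0.2181, 0.1736]
orientation: [2.388, 2.041, 0.002]
ft_force: [0.3, -1.1, -2.3]
finger_gap: 0.0253
```

Run:
```python
from h import *
st();print(xang())
im,p=grab('wrist','wrist4')
im,p=grab('scene','scene4')
c=im[60:260,170:370][:,:,::-1]; cv2.imwrite('pics/s4c.png',cv2.resize(c,(600,600),interpolation=cv2.INTER_CUBIC))
```

```text
{'clock': 6.6, 'q': [0.3439, -0.0909, 2.0519, -0.0002, 1.179, 0.5003], 'joint_vel': [0.0022, 0.0169, 0.0225, 0.0027, 0.0079, -0.0], 'joint_torque': [-0.0082, -25.9926, -30.0354, -0.004, -0.0498, -0.0001], 'eef_pos': [0.4016, 0.2181, 0.1736], 'orientation': [2.3876, 2.0407, 0.0022], 'ft_force': [0.3263, -1.141, -2.3246], 'ft_torque': [0.0279, 0.0143, -0.0021], 'finger_gap': 0.0253}
(np.float64(81.04316041152869), np.float64(0.09069185938663235))
```

View pics/s4c.png

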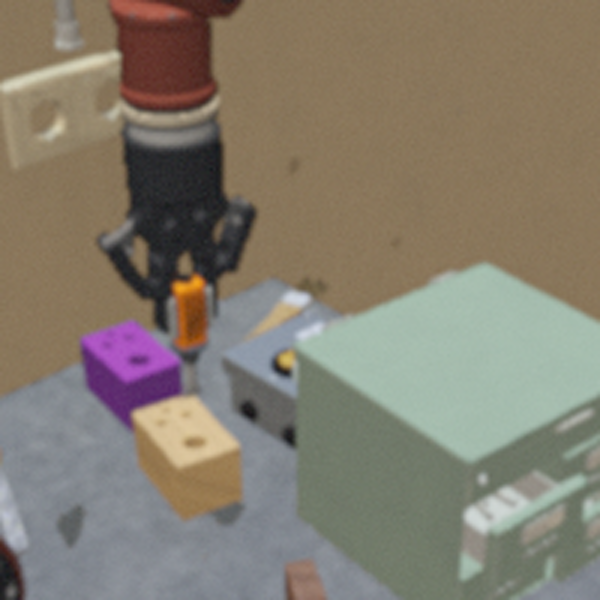

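View pics/wrist4.png

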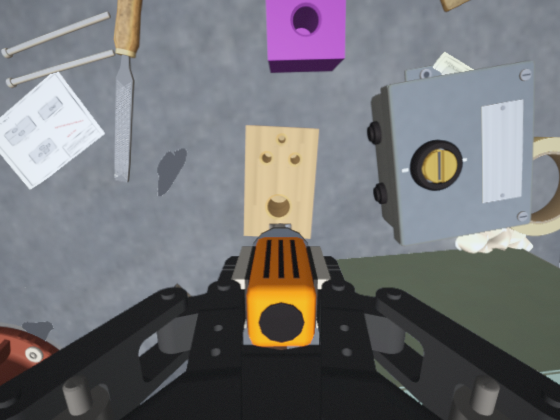

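Run:
```python
from h import *
im,p=load('wrist4'); c=im[195:265,230:330][:,:,::-1]; a=cv2.resize(c,(600,420),interpolation=cv2.INTER_CUBIC)
im,p2=load('scene4'); c=im[150:200,210:260][:,:,::-1]; b=cv2.resize(c,(420,420),interpolation=cv2.INTER_CUBIC)
cv2.imwrite('pics/z4.png',cv2.resize(np.hstack([a,b]),(800,330)))
g=(.4016,.2181,.1925)
tip=np.array([.4016,.2181,.1925-.084])
print(proj(p,[g,tip]),proj(p2,[g,tip]))
u=np.array([np.cos(np.deg2rad(81)),np.sin(np.deg2rad(81)),0])*.008; v=np.array([np.sin(np.deg2rad(81)),-np.cos(np.deg2rad(81)),0])*.008
for q in (p,p2): print('blade||toolx',proj(q,[tip-u,tip+u]).round(1).tolist(),'||tooly',proj(q,[tip-v,tip+v]).round(1).tolist())
```

```text
[[278.23404056 282.64086622]
 [278.91723884 224.3445888 ]] [[232.05625623 161.93019796]
 [234.25744001 190.31825996]]
blade||toolx [[278.9, 234.8], [278.9, 213.7]] ||tooly [[267.8, 224.3], [290.0, 224.3]]
blade||toolx [[235.8, 191.8], [232.7, 188.9]] ||tooly [[231.5, 191.3], [237.0, 189.4]]
```

View pics/z4.png

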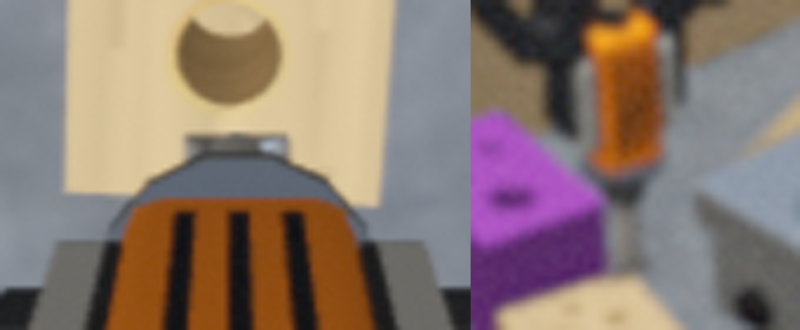

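Run:
```python
from h import *
rel((.5344,.2366,.183),180)
im,p=load('wrist1')
s=240/800; W1=lambda u,v:(220+u*s-.35,10+v*s-.35)
# box yaw: white marks, slot ends, cover edges in wrist1
def ang(a,b,z=.075):
    d=onz(p,W1(*b),z)-onz(p,W1(*a),z);return np.rad2deg(np.arctan2(d[1],d[0]))
print('marks',ang((431,217),(559,215)),'slot',ang((503,180),(500,245)),'top edge',ang((420,20),(722,20)),'bot',ang((405,402),(700,400)))
```

```text
travel [0.393, 1.292, -0.107] turn [-0.0002, -0.0001, -0.2749] | dist 1.355
marks 1.646174295306766 slot -88.89559018161671 top edge 1.3373932432732007 bot 0.9983425010474676
```

apply_moves --travel '[[0,0,-0.1],[0.05,0.2,-0.1],[0.1,0.3,-0.1],[0.15,0.4,-0.1],[0.2,0.5,-0.1],[0.25,0.6,-0.1],[0.3,0.7,-0.1],[0.3,0.8,-0.1],[0.3,0.9,-0.1],[0.3,1,-0.1],[0.3,1,-0.1],[0.3,1,-0.1],[0.3,1,-0.1]]' --turn '[[0,0,-0.023],[0,0,-0.046],[0,0,-0.069],[0,0,-0.092],[0,0,-0.115],[0,0,-0.138],[0,0,-0.161],[0,0,-0.184],[0,0,-0.207],[0,0,-0.23],[0,0,-0.253],[0,0,-0.275],[0,0,-0.275]]'

```text
clock: 8.0
eef_pos: [0.5034, 0.2316, 0.1807]
orientation: [0.001, -3.138, 0.002]
ft_force: [-0.2, -1.4, -0.8]
finger_gap: 0.0255
```

Run:
```python
from h import *
st();print(xang())
rel((.5344,.2366,.183),181)
```

```text
{'clock': 8.0, 'q': [0.3047, 0.1189, 1.825, -0.0002, 1.2016, -1.2665], 'joint_vel': [0.0012, -0.007, -0.0007, 0.0034, 0.0011, 0.1007], 'joint_torque': [-0.0408, -34.8161, -29.7224, -0.0047, 0.0026, -0.5008], 'eef_pos': [0.5034, 0.2316, 0.1807], 'orientation': [0.0007, -3.1379, 0.0021], 'ft_force': [-0.1766, -1.3534, -0.7653], 'ft_torque': [-0.0236, 0.042, -0.0278], 'finger_gap': 0.0255}
(np.float64(-179.97332199722996), np.float64(0.2241783993161159))
travel [-0.31, 0.05, -0.024] turn [-0.0002, -0.0006, -0.0027] | dist 0.315
```

apply_moves --travel '[[-0.15,0.03,0],[-0.31,0.05,0],[-0.31,0.05,0],[-0.31,0.05,0],[-0.31,0.05,0]]' --turn '[[0,-0.0006,-0.003],[0,-0.0006,-0.003],[0,-0.0006,-0.003],[0,-0.0006,-0.003],[0,-0.0006,-0.003]]'

```text
clock: 8.5
eef_pos: [0.5334, 0.2365, 0.18]
orientation: [0.029, -3.14, 0.003]
ft_force: [-0.1, -0.1, -1.3]
finger_gap: 0.0254
```

Run:
```python
from h import *
st();print(xang())
im,p=grab('wrist','wrist5')
c=im[130:260,200:360][:,:,::-1]; cv2.imwrite('pics/w5c.png',cv2.resize(c,(720,585),interpolation=cv2.INTER_CUBIC))
s=robot.state();m=R.from_rotvec(s['orientation']).as_matrix();t=np.array(s['eef_pos'])+m@np.array([0,0,.065]);print(t,proj(p,t))
```

```text
{'clock': 8.5, 'q': [0.2977, 0.1796, 1.7576, -0.0013, 1.2064, -1.291], 'joint_vel': [-0.0, -0.007, 0.001, -0.0008, -0.0018, -0.0038], 'joint_torque': [-0.0856, -37.3117, -29.8205, -0.0097, -0.0102, 0.0078], 'eef_pos': [0.5334, 0.2365, 0.18], 'orientation': [0.0288, -3.1399, 0.0027], 'ft_force': [-0.0798, -0.1151, -1.3403], 'ft_torque': [0.0425, -0.0066, -0.0164], 'finger_gap': 0.0254}
(np.float64(-178.94752586910062), np.float64(0.13517402484810054))
[0.53334574 0.23636421 0.11511472] [[279.9278952  221.58374027]]
```

View pics/w5c.png

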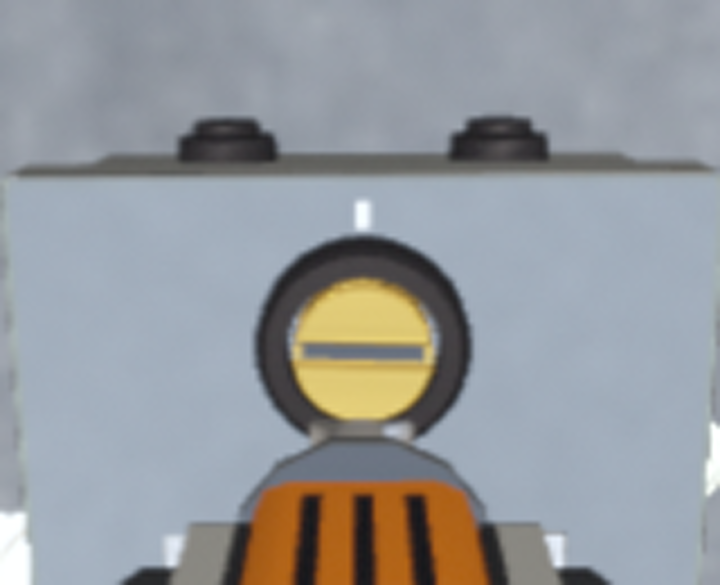

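Run:
```python
from h import *
im,p=load('wrist5')
c=im[196:236,255:310][:,:,::-1]; cv2.imwrite('pics/w5d.png',cv2.resize(c,(770,560),interpolation=cv2.INTER_NEAREST))
hsv=cv2.cvtColor(im,cv2.COLOR_RGB2HSV)
m=((hsv[...,0]>18)&(hsv[...,0]<35)&(hsv[...,1]>80)).astype(np.uint8); m[:185]=0;m[226:]=0;m[:,:255]=0;m[:,305:]=0
pts=cv2.convexHull(np.argwhere(m)[:,::-1].astype(np.int32)); e=cv2.fitEllipse(pts.astype(np.float32)); print('head ellipse',e)
for z in(.07,.0764,.08): print(z,onz(p,e[0],z).round(4), 'diam',np.linalg.norm(onz(p,(e[0][0]-e[1][1]/2,e[0][1]),z)-onz(p,(e[0][0]+e[1][1]/2,e[0][1]),z)).round(4))
print('tip rays',[onz(p,(u,v),.115).round(4).tolist() for u,v in [(280,221.6),(280,223),(280,225)]])
```

```text
head ellipse ((280.3154296875, 207.72323608398438), (31.846576690673828, 32.61427688598633), 177.55917358398438)
0.07 [0.5353 0.2365 0.07  ] diam 0.0282
0.0764 [0.5336 0.2365 0.0764] diam 0.0275
0.08 [0.5326 0.2365 0.08  ] diam 0.0271
tip rays [[0.5334, 0.2364, 0.115], [0.5345, 0.2364, 0.115], [0.536, 0.2365, 0.115]]
```

View pics/w5d.png

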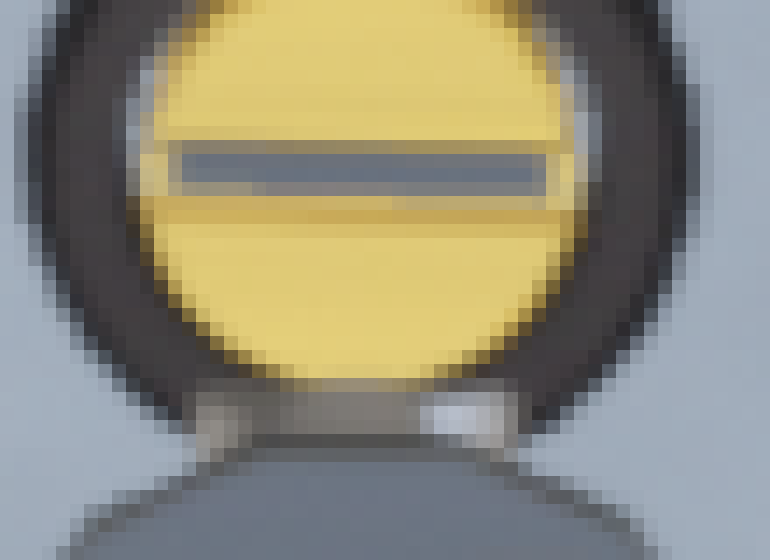

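apply_moves --travel '[[0.016,0,0.1],[0.016,0,0.2],[0.016,0,0.28],[0.016,0,0.28],[0.016,0,0.28]]' --turn '[[0,0,0],[0,-0.0004,0],[0,-0.0004,0],[0,-0.0004,0],[0,-0.0004,0]]'

```text
clock: 9.05
eef_pos: [0.5314, 0.2363, 0.1514]
orientation: [-0.029, 3.141, -0.003]
ft_force: [-0.1, 0.2, -0.6]
finger_gap: 0.0252
```

```bash
cat > look.py <<'E'
from h import *
import sys
tag=sys.argv[1]
s=st();print(xang())
im,p=grab('wrist',tag)
c=im[196:256,245:315][:,:,::-1]; cv2.imwrite(f'pics/{tag}d.png',cv2.resize(c,(700,600),interpolation=cv2.INTER_NEAREST))
m=R.from_rotvec(s['orientation']).as_matrix();t=np.array(s['eef_pos'])+m@np.array([0,0,.065]);print(t,proj(p,t))
E
python3 look.py w6
```

```text
{'clock': 9.05, 'q': [0.2987, 0.2066, 1.7838, -0.0021, 1.1516, -1.2898], 'joint_vel': [-0.0007, -0.0112, -0.0216, 0.001, -0.0012, 0.0005], 'joint_torque': [0.0241, -37.283, -28.2794, -0.0076, 0.0299, 0.0005], 'eef_pos': [0.5314, 0.2363, 0.1514], 'orientation': [-0.0291, 3.1413, -0.0031], 'ft_force': [-0.1116, 0.1669, -0.5521], 'ft_torque': [-0.002, -0.0267, 0.0012], 'finger_gap': 0.0252}
(np.float64(-178.93679666063), np.float64(0.1144466065735953))
[0.53142248 0.23613735 0.08644456] [[279.85053605 221.43070738]]
```

View pics/w6d.png

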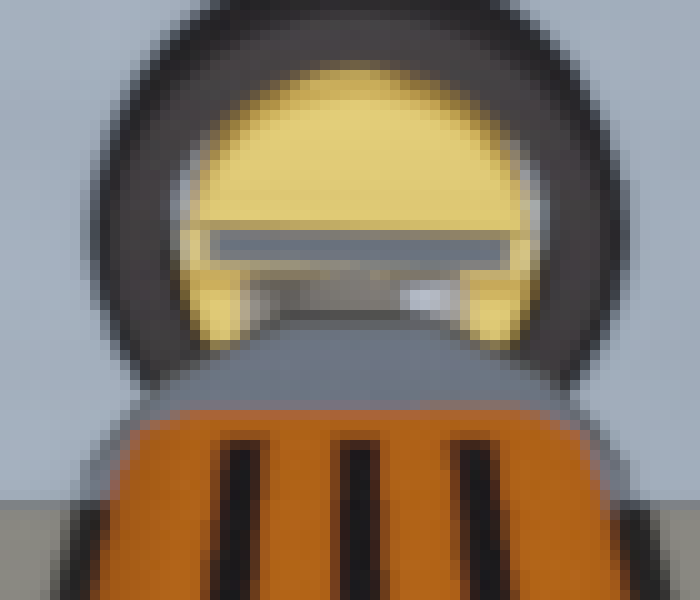

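Run:
```python
from h import *
i5,p5=load('wrist5');i6,p6=load('w6');i1,p1=load('wrist1');i2,p2=load('wrist2')
for r5,r6 in [(208,221.1),(207.7,220.6),(207.7,221.1)]:
    x,e=tri([(p5,(280.3,r5)),(p6,(280.9,r6))]);print(x.round(4),np.round(e,4))
for z in (.074,.077,.08,.083,.086): print(z,[onz(p5,(280.3,207.8),z).round(4).tolist(),onz(p6,(280.8,220.9),z).round(4).tolist()])
t=onz(p6,(279.7,224.2),.0864); print('tip',t)
hsv=cv2.cvtColor(i6,cv2.COLOR_RGB2HSV)
v=i6[:,272:276].mean(1); print([(r,*v[r].round().astype(int)) for r in range(214,228)])
```

```text
[0.5304 0.2367 0.0888] [0.0002 0.0002]
[0.5308 0.2367 0.0863] [0.0002 0.0002]
[0.5288 0.2367 0.0938] [0.0002 0.0002]
0.074 [[0.5343, 0.2365, 0.074], [0.535, 0.2369, 0.074]]
0.077 [[0.5335, 0.2365, 0.077], [0.534, 0.2369, 0.077]]
0.08 [[0.5327, 0.2365, 0.08], [0.5331, 0.2368, 0.08]]
0.083 [[0.5318, 0.2365, 0.083], [0.5321, 0.2368, 0.083]]
0.086 [[0.531, 0.2365, 0.086], [0.5312, 0.2368, 0.086]]
tip [0.53353564 0.23606702 0.0864    ]
[(214, np.int64(223), np.int64(202), np.int64(118)), (215, np.int64(221), np.int64(199), np.int64(116)), (216, np.int64(223), np.int64(202), np.int64(118)), (217, np.int64(224), np.int64(203), np.int64(119)), (218, np.int64(186), np.int64(164), np.int64(98)), (219, np.int64(122), np.int64(120), np.int64(118)), (220, np.int64(105), np.int64(114), np.int64(126)), (221, np.int64(114), np.int64(119), np.int64(126)), (222, np.int64(153), np.int64(146), np.int64(122)), (223, np.int64(132), np.int64(121), np.int64(97)), (224, np.int64(103), np.int64(98), np.int64(91)), (225, np.int64(104), np.int64(100), np.int64(97)), (226, np.int64(105), np.int64(102), np.int64(99)), (227, np.int64(83), np.int64(82), np.int64(80))]
```

apply_moves --travel '[[0,0.005,0.01],[0,0.005,0.02],[0,0.005,0.03],[0,0.005,0.04],[0,0.005,0.04]]' --turn '[[0,0,0],[0,0,0],[0,0,0],[0,0,0],[0,0,0]]'

```text
clock: 9.6
eef_pos: [0.5318, 0.2369, 0.1479]
orientation: [-0.029, 3.14, -0.003]
ft_force: [0.1, -0.2, -0.5]
finger_gap: 0.0248
```

```bash
python3 look.py w7
```

```text
{'clock': 9.6, 'q': [0.2995, 0.2114, 1.7855, -0.0021, 1.1443, -1.289], 'joint_vel': [-0.0009, -0.0009, -0.0006, 0.0003, 0.0013, -0.0028], 'joint_torque': [-0.0068, -37.9189, -28.7983, -0.0082, -0.0222, 0.0], 'eef_pos': [0.5318, 0.2369, 0.1479], 'orientation': [-0.0292, 3.1405, -0.0027], 'ft_force': [0.1419, -0.1791, -0.5114], 'ft_torque': [0.0484, -0.0131, 0.0504], 'finger_gap': 0.0248}
(np.float64(-178.93433104935352), np.float64(0.11485968156706246))
[0.53182169 0.23673778 0.08288483] [[279.84336922 221.39305692]]
```

View pics/w7d.png

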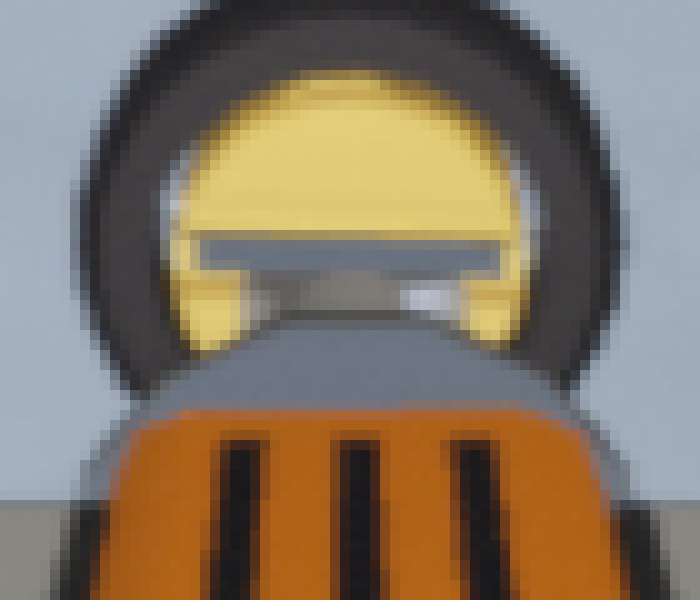

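apply_moves --travel '[[0.002,0,0.01],[0.002,0,0.02],[0.002,0,0.03],[0.002,0,0.03]]' --turn '[[0,0,0],[0,0,0],[0,0,0],[0,0,0]]'

```text
clock: 10.05
eef_pos: [0.5314, 0.2368, 0.1447]
orientation: [-0.029, 3.141, -0.003]
ft_force: [-0.1, 0.4, -0.6]
finger_gap: 0.0253
```

```bash
python3 look.py w8
```

```text
{'clock': 10.05, 'q': [0.2996, 0.2148, 1.788, -0.0021, 1.1387, -1.2889], 'joint_vel': [0.0009, -0.0015, -0.003, -0.0008, 0.0005, -0.0008], 'joint_torque': [-0.0067, -37.9486, -28.6717, -0.0074, -0.0164, 0.0001], 'eef_pos': [0.5314, 0.2368, 0.1447], 'orientation': [-0.0292, 3.1408, -0.0029], 'ft_force': [-0.0869, 0.4077, -0.6464], 'ft_torque': [-0.0117, -0.0014, -0.0322], 'finger_gap': 0.0253}
(np.float64(-178.93466872361356), np.float64(0.11085330572112972))
[0.53146462 0.23670272 0.0796813 ] [[279.87850081 221.40318223]]
```

View pics/w8d.png

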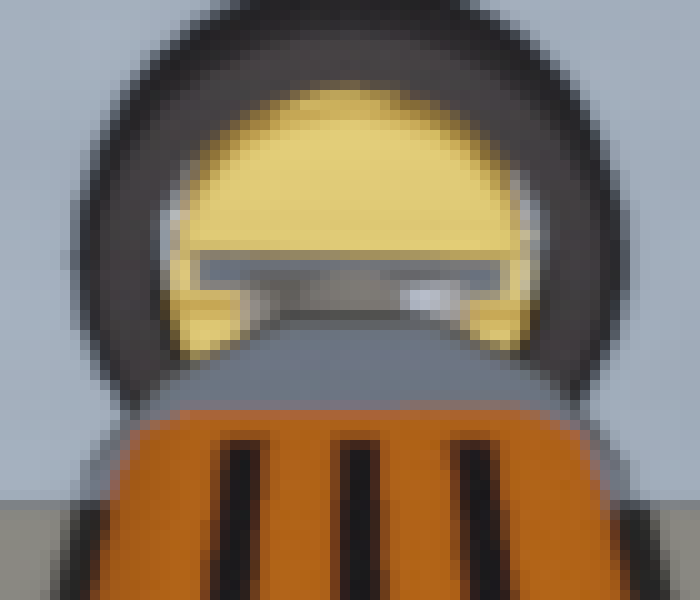

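apply_moves --travel '[[0,0,0.01],[-0.002,0,0.02],[-0.002,0,0.02]]' --turn '[[0,0,0],[0,0,0],[0,0,0]]'

```text
clock: 10.4
eef_pos: [0.5313, 0.2368, 0.1425]
orientation: [0.029, -3.141, 0.003]
ft_force: [-0.5, -0.2, -1.5]
finger_gap: 0.0255
```

```bash
python3 look.py w9
```

```text
{'clock': 10.4, 'q': [0.2995, 0.2177, 1.7891, -0.002, 1.1355, -1.289], 'joint_vel': [0.0013, -0.0012, 0.0002, -0.0018, 0.0015, 0.0004], 'joint_torque': [-0.2169, -37.9675, -28.9023, -0.1035, -0.2742, -0.0046], 'eef_pos': [0.5313, 0.2368, 0.1425], 'orientation': [0.0291, -3.1413, 0.003], 'ft_force': [-0.5378, -0.2425, -1.4741], 'ft_torque': [0.0341, 0.2065, -0.0734], 'finger_gap': 0.0255}
(np.float64(-178.9381378912732), np.float64(0.10996208723026907))
[0.53133487 0.23665778 0.07749767] [[279.83130212 221.41059232]]
```

View pics/w9d.png

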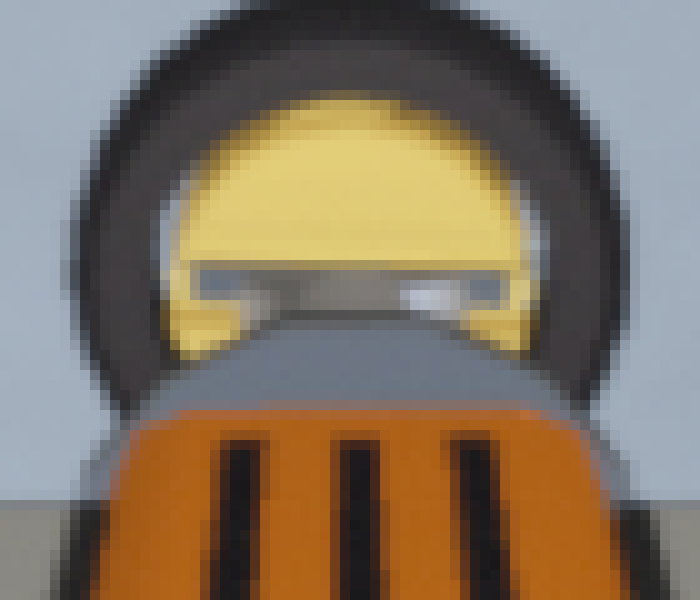

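apply_moves --travel '[[0.003,0,0],[0.003,0,0.01],[0.003,0,0.02],[0.003,0,0.02]]' --turn '[[0,0,0],[0,0,0],[0,0,0],[0,0,0]]'

```text
clock: 10.85
eef_pos: [0.5314, 0.2369, 0.142]
orientation: [-0.029, 3.141, -0.003]
ft_force: [-3.1, -0.8, 5.4]
finger_gap: 0.0252
```

```bash
python3 look.py w10
```

```text
{'clock': 10.85, 'q': [0.2997, 0.2182, 1.7895, -0.0022, 1.1341, -1.2888], 'joint_vel': [0.0005, -0.0045, -0.0007, -0.0002, 0.0033, 0.0001], 'joint_torque': [-0.1951, -34.2214, -26.8242, -0.0033, -1.077, -0.0073], 'eef_pos': [0.5314, 0.2369, 0.142], 'orientation': [-0.0292, 3.1411, -0.003], 'ft_force': [-3.1439, -0.758, 5.4426], 'ft_torque': [-0.2196, 0.6689, 0.0211], 'finger_gap': 0.0252}
(np.float64(-178.93442899348167), np.float64(0.11233964954031217))
[0.5314279  0.23673448 0.07699699] [[279.84434291 221.41004398]]
```

View pics/w10d.png

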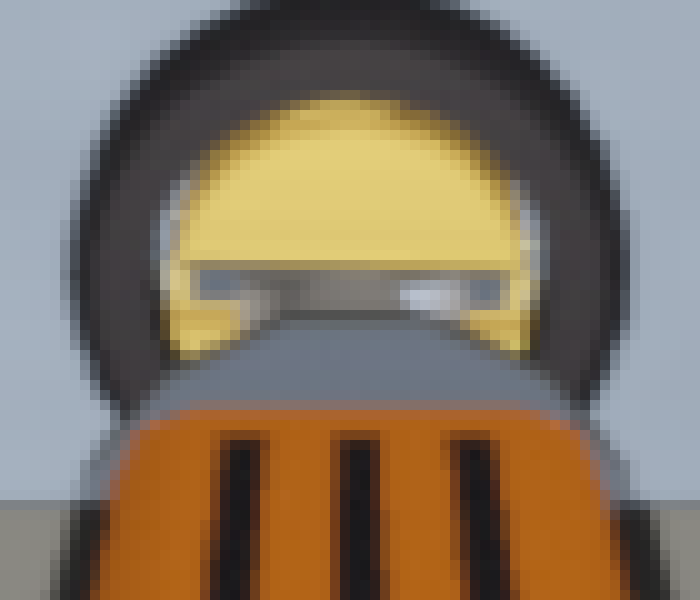

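apply_moves --travel '[[0,0,-0.01],[0.008,0,-0.01],[0.008,0,0],[0.008,0,0.01],[0.008,0,0.01]]' --turn '[[0,0,0],[0,0,0],[0,0,0],[0,0,0],[0,0,0]]'

```text
clock: 11.4
eef_pos: [0.531, 0.237, 0.1421]
orientation: [-0.029, 3.14, -0.003]
ft_force: [-2.0, -1.2, 4.7]
finger_gap: 0.0251
```

```bash
python3 look.py w11
```

```text
{'clock': 11.4, 'q': [0.3001, 0.2171, 1.7907, -0.0022, 1.1334, -1.2884], 'joint_vel': [0.0007, -0.0012, 0.0023, 0.0005, 0.0001, 0.0003], 'joint_torque': [-0.1121, -34.847, -26.8539, 0.0051, -0.6801, -0.0015], 'eef_pos': [0.531, 0.237, 0.1421], 'orientation': [-0.0293, 3.1404, -0.0029], 'ft_force': [-1.969, -1.1692, 4.6586], 'ft_torque': [-0.1986, 0.3774, -0.0593], 'finger_gap': 0.0251}
(np.float64(-178.93164788939154), np.float64(0.11920614137777405))
[0.53109596 0.23683776 0.0770923 ] [[279.86719705 221.385043  ]]
```

View pics/w11d.png

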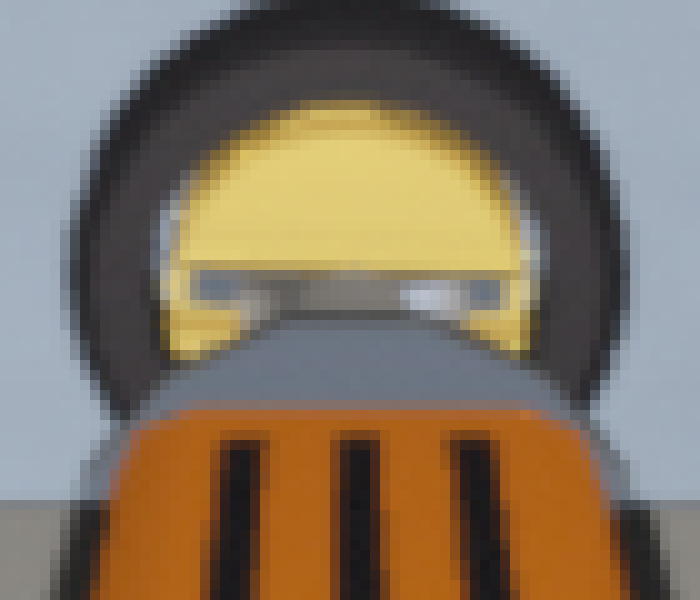

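Run:
```python
from h import *
for tag,lo in [('wrist5',None),('w6',None),('w7',None),('w8',None),('w9',None),('w11',None)]:
    im,p=load(tag)
    # find collar dark max width with subpixel threshold
    g=im.mean(2); best=None
    for r in range(195,226):
        row=g[r]; thr=115
        # from outside (grey cover ~170) to dark
        L=[c for c in range(225,275) if row[c]>=thr and row[c+1]<thr]; Rr=[c for c in range(285,345) if row[c]<thr and row[c+1]>=thr]
        if not L or not Rr: continue
        c=L[0]; l=c+(row[c]-thr)/(row[c]-row[c+1]); c=Rr[-1]; rr=c+(thr-row[c])/(row[c+1]-row[c])
        if best is None or rr-l>best[0]: best=(rr-l,r,l,rr)
    w,r,l,rr=best
    f=lambda z: np.linalg.norm(onz(p,(l,r),z)-onz(p,(rr,r),z))-.041
    from scipy.optimize import brentq
    z=brentq(f,0,.15); print(tag,np.round(best,2),'z collar',round(z,4),'head top',round(z+.0023,4),'centre',(((onz(p,(l,r),z)+onz(p,(rr,r),z))/2).round(4)))
```

```text
wrist5 [ 48.28 206.   256.13 304.41] z collar 0.0739 head top 0.0762 centre [0.5327 0.2365 0.0739]
w6 [ 54.14 219.   253.32 307.46] z collar 0.0749 head top 0.0772 centre [0.5332 0.2365 0.0749]
w7 [ 54.97 220.   252.05 307.02] z collar 0.0749 head top 0.0772 centre [0.5333 0.2365 0.0749]
w8 [ 55.69 222.   251.73 307.42] z collar 0.0749 head top 0.0772 centre [0.5335 0.2365 0.0749]
w9 [ 56.15 223.   251.37 307.52] z collar 0.0746 head top 0.0769 centre [0.5335 0.2364 0.0746]
w11 [ 56.36 223.   251.14 307.5 ] z collar 0.075 head top 0.0773 centre [0.533  0.2365 0.075 ]
```

apply_moves --travel '[[0,0,-0.015],[-0.009,0,-0.015],[-0.009,0,0],[-0.009,0,0.01],[-0.009,0,0.01]]' --turn '[[0,0,0],[0,0,0],[0,0,0],[0,0,0],[0,0,0]]'

```text
clock: 11.95
eef_pos: [0.5316, 0.237, 0.1417]
orientation: [0.029, -3.141, 0.003]
ft_force: [-4.0, -0.9, 5.9]
finger_gap: 0.0255
```

```bash
python3 look.py w12
```

```text
{'clock': 11.95, 'q': [0.2998, 0.2193, 1.7887, -0.002, 1.1343, -1.2888], 'joint_vel': [-0.0003, -0.0041, -0.0025, -0.0015, 0.0041, -0.0002], 'joint_torque': [-0.4523, -34.1608, -27.0499, -0.1285, -1.3067, -0.0147], 'eef_pos': [0.5316, 0.237, 0.1417], 'orientation': [0.0293, -3.1413, 0.0031], 'ft_force': [-4.0002, -0.8832, 5.873], 'ft_torque': [-0.2048, 0.8522, 0.0189], 'finger_gap': 0.0255}
(np.float64(-178.93091756690103), np.float64(0.11375558492969809))
[0.53160242 0.236881   0.07674235] [[279.89581837 221.41702968]]
```

View pics/w12d.png

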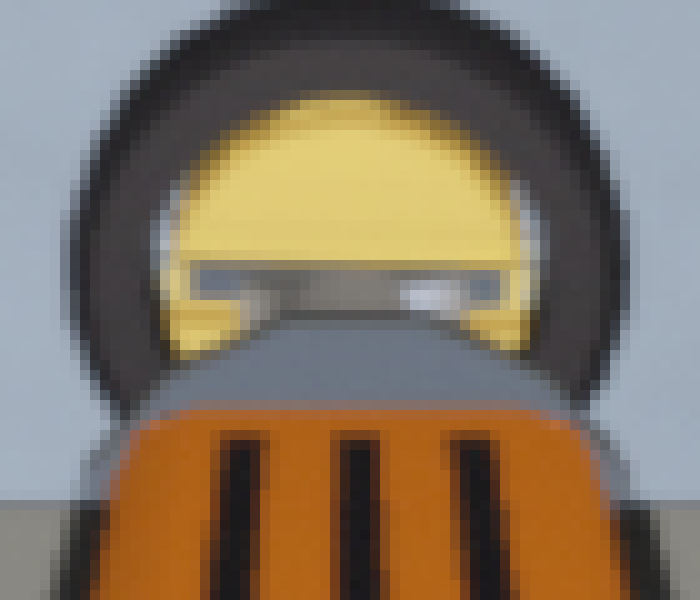

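apply_moves --travel '[[0.005,0,0.01],[0.01,0,0.01],[0.01,0,0.01]]' --turn '[[0,0,0],[0,0,0],[0,0,0]]'

```text
clock: 12.3
eef_pos: [0.5313, 0.237, 0.1421]
orientation: [-0.03, 3.14, -0.003]
ft_force: [-2.2, -0.2, 7.5]
finger_gap: 0.0257
```

apply_moves --travel '[[0.005,0,0.01],[0.01,0,0.01],[0.01,0,0.01]]' --turn '[[0,0,0],[0,0,0],[0,0,0]]'

```text
clock: 12.6
eef_pos: [0.5312, 0.237, 0.1421]
orientation: [-0.03, 3.138, -0.003]
ft_force: [-1.5, -1.6, 5.2]
finger_gap: 0.0257
```

```bash
python3 look.py w13
```

```text
{'clock': 12.6, 'q': [0.3006, 0.2161, 1.7919, -0.0033, 1.1309, -1.2878], 'joint_vel': [-0.0007, 0.0024, -0.001, 0.0017, 0.0018, 0.0012], 'joint_torque': [0.1335, -34.488, -26.4205, 0.1181, -0.5688, -0.0101], 'eef_pos': [0.5312, 0.237, 0.1421], 'orientation': [-0.0298, 3.138, -0.0032], 'ft_force': [-1.4591, -1.5799, 5.1764], 'ft_torque': [-0.2218, 0.2995, -0.0212], 'finger_gap': 0.0257}
(np.float64(-178.91167733035292), np.float64(0.23059160417720384))
[0.53141008 0.23687844 0.0771049 ] [[279.87655377 221.44380671]]
```

View pics/w13d.png

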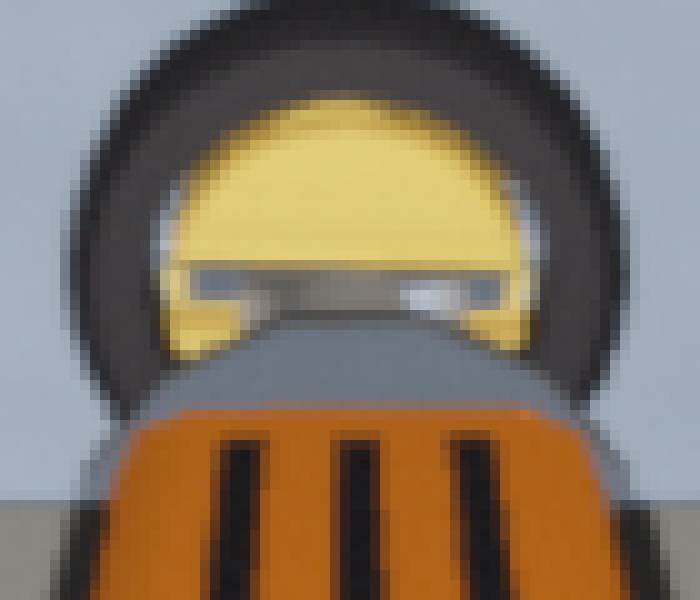

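apply_moves --travel '[[0,0,-0.01],[0,0,-0.02],[-0.01,0,-0.02],[-0.02,0,-0.02],[-0.02,0,-0.02]]' --turn '[[0,0,0],[0,0,0],[0,0,0],[0,0,0],[0,0,0]]'

```text
clock: 13.15
eef_pos: [0.5319, 0.2369, 0.1434]
orientation: [0.03, -3.141, 0.004]
ft_force: [-3.0, 0.0, 0.3]
finger_gap: 0.025
```

```bash
python3 look.py w14
```

```text
{'clock': 13.15, 'q': [0.2998, 0.2179, 1.7871, -0.0026, 1.1375, -1.2888], 'joint_vel': [-0.0, -0.0026, 0.002, -0.0005, -0.0024, 0.0003], 'joint_torque': [-0.8498, -37.6901, -29.9677, -0.3583, -1.2273, -0.0174], 'eef_pos': [0.5319, 0.2369, 0.1434], 'orientation': [0.0296, -3.1413, 0.0039], 'ft_force': [-2.9512, 0.026, 0.3344], 'ft_torque': [-0.0327, 0.7898, -0.0353], 'finger_gap': 0.025}
(np.float64(-178.9209050579156), np.float64(0.1423087055116319))
[0.53186903 0.23677137 0.07837769] [[279.84200619 221.40910778]]
```

View pics/w14d.png

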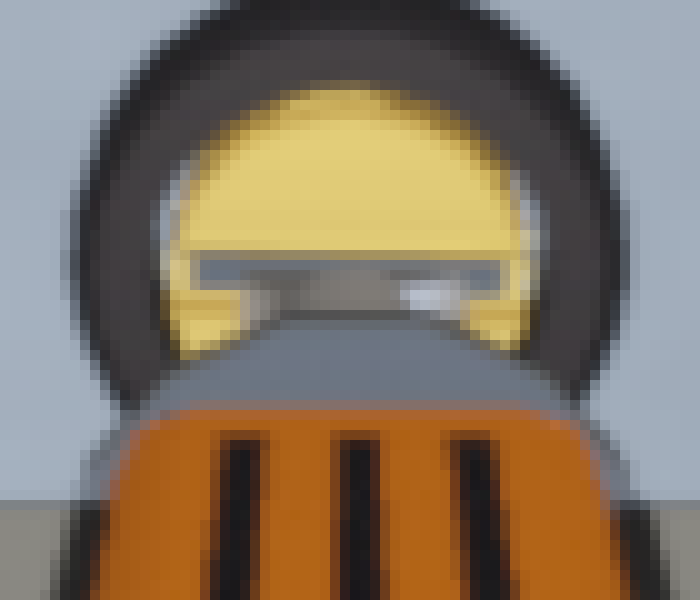

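apply_moves --travel '[[0.012,0,0],[0.012,0,0.01],[0.012,0,0.02],[0.012,0,0.03],[0.012,0,0.03]]' --turn '[[0,0,0],[0,0,0],[0,0,0],[0,0,0],[0,0,0]]'

```text
clock: 13.7
eef_pos: [0.5314, 0.237, 0.1419]
orientation: [-0.03, 3.14, -0.004]
ft_force: [-3.2, -0.8, 5.2]
finger_gap: 0.0253
```

```bash
cat > s.py <<'E'
from h import *
s=robot.state();print('clk',s['clock'],'pos',np.round(s['eef_pos'],4),'F',np.round(s['ft_force'],2),'T',np.round(s['ft_torque'],3),'x',np.round(xang(),2),'q',np.round(s['q'],3), 'tq6',round(s['joint_torque'][5],3))
E
python3 s.py
```

```text
clk 13.7 pos [0.5314 0.237  0.1419] F [-3.23 -0.82  5.22] T [-0.198  0.684 -0.011] x [-1.7892e+02  1.6000e-01] q [ 0.3    0.218  1.79  -0.003  1.133 -1.288] tq6 -0.012
```

apply_moves --travel '[[0,0,-0.01],[0.01,-0.002,-0.015],[0.015,-0.002,-0.015],[0.015,-0.002,-0.015]]' --turn '[[0,0,0],[0,0,0],[0,0,0],[0,0,0]]'

```text
clock: 14.1
eef_pos: [0.5302, 0.2368, 0.1433]
orientation: [-0.03, 3.139, -0.004]
ft_force: [0.3, 0.1, -1.4]
finger_gap: 0.0254
```

```bash
python3 s.py
```

```text
clk 14.1 pos [0.5302 0.2368 0.1433] F [ 0.31  0.09 -1.35] T [ 0.067 -0.051 -0.024] x [-178.91    0.19] q [ 0.301  0.213  1.793 -0.003  1.134 -1.288] tq6 -0.0
```

apply_moves --travel '[[0,0,0.01],[0,0,0.02],[0,0,0.03],[0,0,0.04],[0,0,0.04]]' --turn '[[0,0,0],[0,0,0],[0,0,0],[0,0,0],[0,0,0]]'

```text
clock: 14.6
eef_pos: [0.5308, 0.2369, 0.141]
orientation: [-0.03, 3.138, -0.004]
ft_force: [-2.9, -1.0, 7.5]
finger_gap: 0.0253
```

```bash
python3 s.py
```

```text
clk 14.6 pos [0.5308 0.2369 0.141 ] F [-2.89 -0.97  7.47] T [-0.243  0.605 -0.033] x [-178.91    0.22] q [ 0.301  0.217  1.793 -0.003  1.129 -1.288] tq6 -0.002
```

apply_moves --travel '[[0.008,-0.003,0.02],[0.01,-0.003,0.03],[0.01,-0.003,0.04],[0.01,-0.003,0.04]]' --turn '[[0,0,0],[0,0,0],[0,0,0],[0,0,0]]'

```text
clock: 15.0
eef_pos: [0.5307, 0.2368, 0.1394]
orientation: [-0.03, 3.137, -0.003]
ft_force: [-2.8, -0.4, 9.5]
finger_gap: 0.0254
```

```bash
python3 s.py
```

```text
clk 15.0 pos [0.5307 0.2368 0.1394] F [-2.83 -0.43  9.5 ] T [-0.238  0.728 -0.014] x [-178.91    0.3 ] q [ 0.301  0.218  1.796 -0.004  1.124 -1.288] tq6 -0.003
```

apply_moves --travel '[[0.01,0,0.02],[0.015,0,0.04],[0.015,0,0.06],[0.015,0,0.062],[0.015,0,0.062]]' --turn '[[0,0,0],[0,0,0],[0,0,0],[0,0,0],[0,0,0]]'

```text
clock: 15.5
eef_pos: [0.5306, 0.2369, 0.1368]
orientation: [-0.03, 3.134, -0.003]
ft_force: [-3.9, -1.4, 12.4]
finger_gap: 0.0251
```

```bash
python3 s.py
python3 - <<'E'
from h import *
rel(robot.state()['eef_pos'],181.08)
E
```

```text
clk 15.5 pos [0.5306 0.2369 0.1368] F [-3.88 -1.41 12.38] T [-0.466  0.919 -0.044] x [-178.89    0.43] q [ 0.301  0.219  1.799 -0.004  1.117 -1.287] tq6 -0.004
travel [0.0, 0.0, 0.0] turn [-0.0003, 0.0012, 0.0001] | dist 0.0
```

apply_moves --travel '[[0.02,-0.003,0.038],[0.025,-0.003,0.04],[0.025,-0.003,0.04],[0.025,-0.003,0.04]]' --turn '[[0,0.001,0],[0,0.001,0],[0,0.001,0],[0,0.001,0]]'

```text
clock: 15.9
eef_pos: [0.5306, 0.2368, 0.1369]
orientation: [-0.031, 3.135, -0.002]
ft_force: [-2.6, -2.0, 13.3]
finger_gap: 0.0253
```

```bash
python3 s.py
```

```text
clk 15.9 pos [0.5306 0.2368 0.1369] F [-2.64 -2.05 13.31] T [-0.424  0.562  0.026] x [-178.87    0.37] q [ 0.301  0.22   1.799 -0.004  1.118 -1.288] tq6 -0.003
```

apply_moves --travel '[[0.025,0,0.038],[0.025,0.003,0.038],[0.023,0.005,0.038],[0.022,0.007,0.038],[0.021,0.008,0.038],[0.02,0.009,0.038],[0.02,0.009,0.038]]' --turn '[[0,0.001,0.02],[0,0.001,0.04],[0,0.001,0.06],[0,0.001,0.08],[0,0.001,0.1],[0,0.001,0.12],[0,0.001,0.12]]'

```text
clock: 16.6
eef_pos: [0.5316, 0.2376, 0.1373]
orientation: [1.128, 2.925, 0.005]
ft_force: [-1.4, -2.2, 11.5]
finger_gap: 0.0253
```

```bash
python3 s.py
python3 - <<'E'
from h import *
s=robot.state()
rel(s['eef_pos'],xang()[0])
E
```

```text
clk 16.6 pos [0.5316 0.2376 0.1373] F [-1.44 -2.25 11.55] T [-0.637  0.353  0.014] x [137.84   0.41] q [ 0.301  0.221  1.796 -0.002  1.118 -0.533] tq6 0.382
travel [0.0, 0.0, 0.0] turn [0.0008, 0.0008, 0.0] | dist 0.0
```

apply_moves --travel '[[0.012,-0.024,0.043],[0.012,-0.022,0.045],[0.011,-0.019,0.045],[0.011,-0.017,0.045],[0.011,-0.017,0.045]]' --turn '[[0.001,0.001,0],[0.001,0.001,0.02],[0.001,0.001,0.04],[0.001,0.001,0.06],[0.001,0.001,0.06]]'

```text
clock: 17.1
eef_pos: [0.5324, 0.2373, 0.137]
orientation: [1.66, 2.664, 0.006]
ft_force: [-2.9, -2.3, 13.0]
finger_gap: 0.0252
```

```bash
python3 look.py w15; python3 s.py
```

```text
{'clock': 17.1, 'q': [0.2985, 0.2235, 1.7936, 0.0007, 1.1199, -0.1581], 'joint_vel': [-0.0, -0.0009, -0.001, 0.0011, 0.0014, -0.0678], 'joint_torque': [0.6158, -30.5251, -23.3902, 0.4808, -0.9354, 0.3815], 'eef_pos': [0.5324, 0.2373, 0.137], 'orientation': [1.6601, 2.6642, 0.006], 'ft_force': [-2.8668, -2.286, 13.0245], 'ft_torque': [-0.4716, 0.4634, 0.0331], 'finger_gap': 0.0252}
(np.float64(116.14466477402031), np.float64(0.259978183697176))
[0.53270284 0.23739732 0.07196572] [[278.64687712 223.1500705 ]]
clk 17.15 pos [0.5325 0.2373 0.137 ] F [-2.4  -2.18 12.44] T [-0.504  0.4    0.027] x [116.24   0.26] q [ 2.980e-01  2.240e-01  1.794e+00  1.000e-03  1.120e+00 -1.600e-01] tq6 0.094
```

View pics/w15d.png

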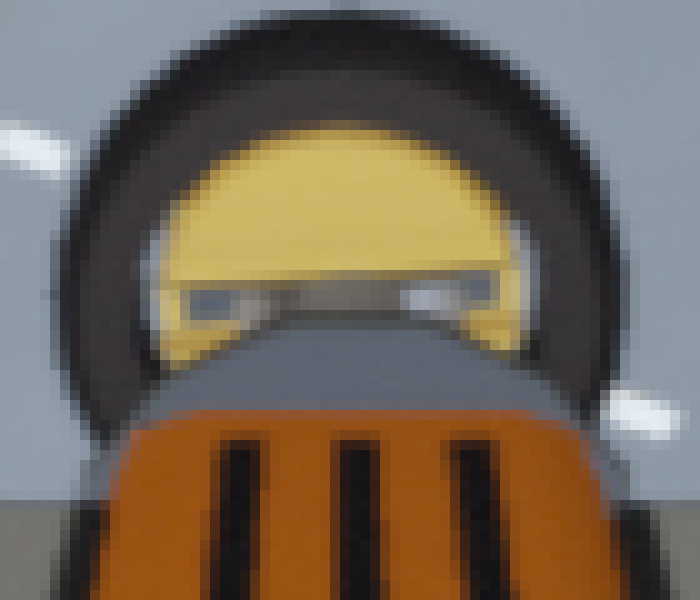

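apply_moves --travel '[[0,-0.031,0.045],[0,-0.03,0.045],[0,-0.03,0.045]]' --turn '[[0,0,0.015],[0,0,0.025],[0,0,0.025]]'

```text
clock: 17.45
eef_pos: [0.5323, 0.2369, 0.1368]
orientation: [1.861, 2.524, 0.014]
ft_force: [-2.7, -0.4, 11.7]
finger_gap: 0.0256
```

```bash
python3 s.py
```

```text
clk 17.45 pos [0.5323 0.2369 0.1368] F [-2.73 -0.43 11.7 ] T [-0.111  0.593  0.071] x [107.19   0.6 ] q [ 2.980e-01  2.200e-01  1.799e+00  1.000e-03  1.113e+00 -3.000e-03] tq6 0.202
```

```bash
cat >> s.py <<'E'
m=R.from_rotvec(s['orientation']).as_matrix()
import sys
b=[float(a) for a in sys.argv[1:3]] or [-.02,-.01]
print('world bias in tool (100mm units):',np.round(m.T@np.array([b[0],b[1],0]),4))
rel(s['eef_pos'],xang()[0])
E
python3 s.py -0.03 -0.01
```

```text
clk 17.45 pos [0.5323 0.2369 0.1368] F [-2.73 -0.43 11.7 ] T [-0.111  0.593  0.071] x [107.19   0.6 ] q [ 2.980e-01  2.200e-01  1.799e+00  1.000e-03  1.113e+00 -3.000e-03] tq6 0.202
world bias in tool (100mm units): [-0.0007 -0.0316 -0.0003]
travel [0.0, 0.0, 0.0] turn [0.0017, -0.0001, -0.0] | dist 0.0
```

apply_moves --travel '[[0,-0.03,0.05],[0,-0.03,0.05],[0,-0.03,0.05]]' --turn '[[0.001,0,0.012],[0.0015,0,0.02],[0.0015,0,0.02]]'

```text
clock: 17.75
eef_pos: [0.5326, 0.2368, 0.1368]
orientation: [2.018, 2.403, 0.011]
ft_force: [-2.8, -1.3, 15.0]
finger_gap: 0.025
```

```bash
python3 s.py -0.03 -0.01
```

```text
clk 17.75 pos [0.5326 0.2368 0.1368] F [-2.8  -1.33 15.05] T [-0.231  0.613  0.023] x [99.95  0.46] q [2.970e-01 2.220e-01 1.796e+00 1.000e-03 1.116e+00 1.230e-01] tq6 0.164
world bias in tool (100mm units): [-0.0047 -0.0313 -0.0003]
travel [0.0, 0.0, 0.0] turn [0.0012, -0.0003, -0.0] | dist 0.0
```

apply_moves --travel '[[-0.004,-0.03,0.045],[-0.004,-0.03,0.045],[-0.004,-0.03,0.045]]' --turn '[[0.001,0,0.01],[0.001,0,0.015],[0.001,0,0.015]]'

```text
clock: 18.05
eef_pos: [0.5327, 0.2367, 0.1368]
orientation: [2.13, 2.306, 0.013]
ft_force: [-2.5, -0.9, 13.5]
finger_gap: 0.0251
```

```bash
python3 s.py -0.03 -0.01
```

```text
clk 18.05 pos [0.5327 0.2367 0.1368] F [-2.55 -0.89 13.5 ] T [-0.24   0.504  0.04 ] x [94.54  0.49] q [0.297 0.221 1.797 0.002 1.115 0.217] tq6 0.112
world bias in tool (100mm units): [-0.0076 -0.0307 -0.0003]
travel [0.0, 0.0, 0.0] turn [0.0012, -0.0005, -0.0] | dist 0.0
```

apply_moves --travel '[[-0.006,-0.03,0.045],[-0.006,-0.03,0.045],[-0.006,-0.03,0.045]]' --turn '[[0.001,0,0.008],[0.001,0,0.012],[0.001,0,0.012]]'

```text
clock: 18.35
eef_pos: [0.5328, 0.2365, 0.1368]
orientation: [2.216, 2.224, 0.014]
ft_force: [-1.9, -1.2, 13.4]
finger_gap: 0.0254
```

```bash
python3 s.py -0.03 -0.01
```

```text
clk 18.35 pos [0.5328 0.2365 0.1368] F [-1.87 -1.15 13.36] T [-0.252  0.493  0.002] x [90.21  0.53] q [0.296 0.221 1.797 0.003 1.115 0.291] tq6 0.093
world bias in tool (100mm units): [-0.0099 -0.03   -0.0003]
travel [0.0, 0.0, 0.0] turn [0.0012, -0.0008, -0.0] | dist 0.0
```

apply_moves --travel '[[-0.008,-0.03,0.045],[-0.008,-0.03,0.045],[-0.008,-0.03,0.045]]' --turn '[[0.001,-0.0005,0.006],[0.001,-0.0005,0.01],[0.001,-0.0005,0.01]]'

```text
clock: 18.65
eef_pos: [0.5329, 0.2366, 0.1368]
orientation: [2.284, 2.153, 0.013]
ft_force: [-1.9, -1.0, 13.6]
finger_gap: 0.025
```

```bash
python3 s.py -0.03 -0.01
```

```text
clk 18.65 pos [0.5329 0.2366 0.1368] F [-1.86 -1.04 13.61] T [-0.216  0.445  0.027] x [86.6   0.51] q [2.970e-01 2.210e-01 1.797e+00 1.000e-03 1.115e+00 3.550e-01] tq6 0.103
world bias in tool (100mm units): [-0.0118 -0.0294 -0.0003]
travel [0.0, 0.0, 0.0] turn [0.0012, -0.0007, -0.0] | dist 0.0
```

apply_moves --travel '[[-0.01,-0.029,0.045],[-0.01,-0.029,0.045],[-0.01,-0.029,0.045]]' --turn '[[0.001,-0.0005,0.006],[0.001,-0.0005,0.01],[0.001,-0.0005,0.01]]'

```text
clock: 18.95
eef_pos: [0.5329, 0.2366, 0.1368]
orientation: [2.351, 2.08, 0.013]
ft_force: [-1.4, -0.6, 12.9]
finger_gap: 0.0252
```

```bash
python3 s.py -0.03 -0.01; python3 look.py w16 >/dev/null
```

```text
clk 18.95 pos [0.5329 0.2366 0.1368] F [-1.42 -0.62 12.87] T [-0.14   0.455  0.027] x [83.   0.5] q [2.970e-01 2.220e-01 1.796e+00 1.000e-03 1.115e+00 4.190e-01] tq6 0.158
world bias in tool (100mm units): [-0.0136 -0.0286 -0.0003]
travel [0.0, 0.0, 0.0] turn [0.0012, -0.0006, -0.0] | dist 0.0
```

View pics/w16d.png

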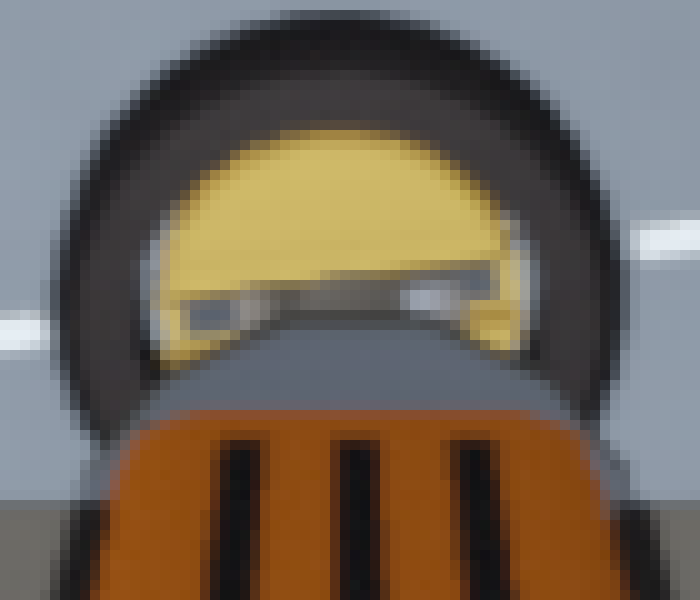

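apply_moves --travel '[[-0.012,-0.028,0.046],[-0.012,-0.028,0.046],[-0.012,-0.028,0.046]]' --turn '[[0.001,-0.0005,0.006],[0.001,-0.0005,0.01],[0.001,-0.0005,0.01]]'

```text
clock: 19.3
eef_pos: [0.533, 0.2366, 0.1368]
orientation: [2.414, 2.006, 0.012]
ft_force: [-1.8, -1.6, 13.8]
finger_gap: 0.0254
```

```bash
python3 s.py -0.03 -0.01; python3 look.py w17 >/dev/null
```

```text
clk 19.3 pos [0.533  0.2366 0.1368] F [-1.84 -1.61 13.76] T [-0.167  0.531  0.195] x [79.44  0.48] q [ 0.297  0.222  1.796 -0.     1.115  0.482] tq6 0.231
world bias in tool (100mm units): [-0.0153 -0.0277 -0.0003]
travel [0.0, 0.0, 0.0] turn [0.0012, -0.0006, -0.0] | dist 0.0
```

View pics/w17d.png

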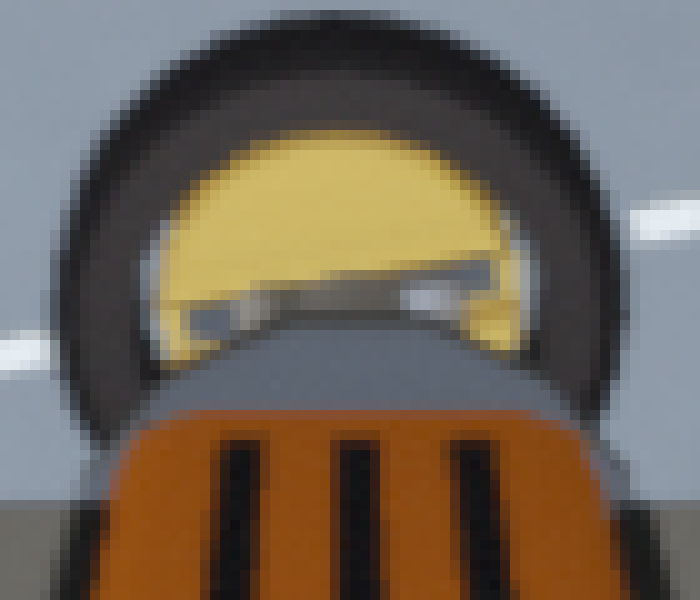

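apply_moves --travel '[[-0.012,-0.027,0.045],[-0.012,-0.027,0.045],[-0.008,-0.018,0.025],[-0.004,-0.009,0.005],[0,0,-0.015],[0,0,-0.035],[0,0,-0.05],[0,0,-0.05]]' --turn '[[0.001,0,-0.003],[0.001,0,-0.006],[0.001,0,-0.006],[0.001,0,-0.006],[0.001,0,-0.006],[0.001,0,-0.006],[0.001,0,-0.006],[0.001,0,-0.006]]'

```text
clock: 20.15
eef_pos: [0.5333, 0.2365, 0.1421]
orientation: [-2.377, -2.053, -0.007]
ft_force: [-0.9, -1.9, 3.8]
finger_gap: 0.0255
```

```bash
python3 s.py 0 0; python3 look.py w18 >/dev/null
```

```text
clk 20.15 pos [0.5333 0.2365 0.1421] F [-0.87 -1.9   3.84] T [-0.194  0.193  0.073] x [81.63  0.25] q [0.296 0.219 1.789 0.003 1.131 0.441] tq6 0.077
world bias in tool (100mm units): [0. 0. 0.]
travel [0.0, 0.0, 0.0] turn [0.0003, -0.0006, -0.0] | dist 0.0
```

View pics/w18d.png

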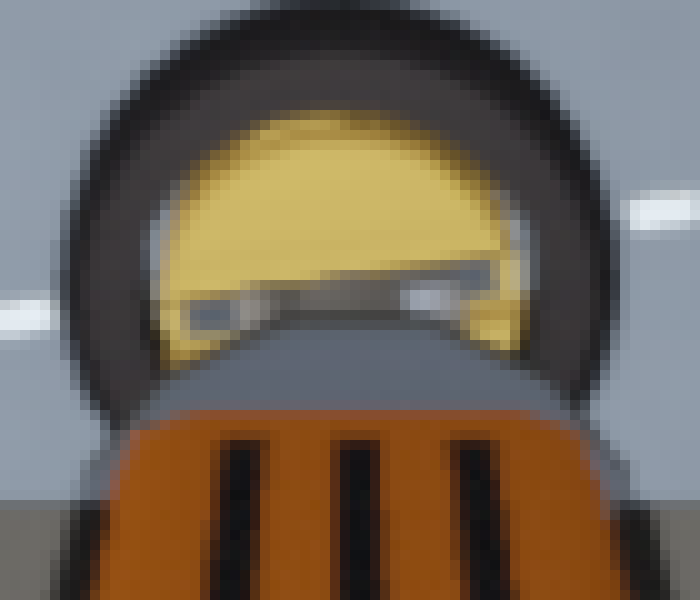

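apply_moves --travel '[[0,0,-0.03],[0,0,-0.06],[0,0,-0.09],[0,0,-0.13],[0,0,-0.2],[0,0,-0.3],[0,0,-0.3]]' --turn '[[0,0,0],[0,0,0],[0,0,0],[0,-0.0005,0],[0,-0.0005,0],[0,-0.0005,0],[0,-0.0005,0]]'

```text
clock: 20.9
eef_pos: [0.5348, 0.237, 0.1747]
orientation: [2.375, 2.051, 0.009]
ft_force: [0.5, 0.2, -0.5]
finger_gap: 0.0252
```

```bash
python3 s.py 0 0
python3 - <<'E'
from h import *
im,p=grab('wrist','w19')
c=im[130:260,200:360][:,:,::-1]; cv2.imwrite('pics/w19c.png',cv2.resize(c,(720,585),interpolation=cv2.INTER_CUBIC))
E
```

```text
clk 20.9 pos [0.5348 0.237  0.1747] F [ 0.51  0.25 -0.54] T [-0.003  0.01   0.001] x [81.63  0.38] q [ 0.297  0.183  1.764 -0.     1.188  0.443] tq6 0.0
world bias in tool (100mm units): [0. 0. 0.]
travel [0.0, 0.0, 0.0] turn [0.001, -0.0004, -0.0] | dist 0.0
```

View pics/w19c.png

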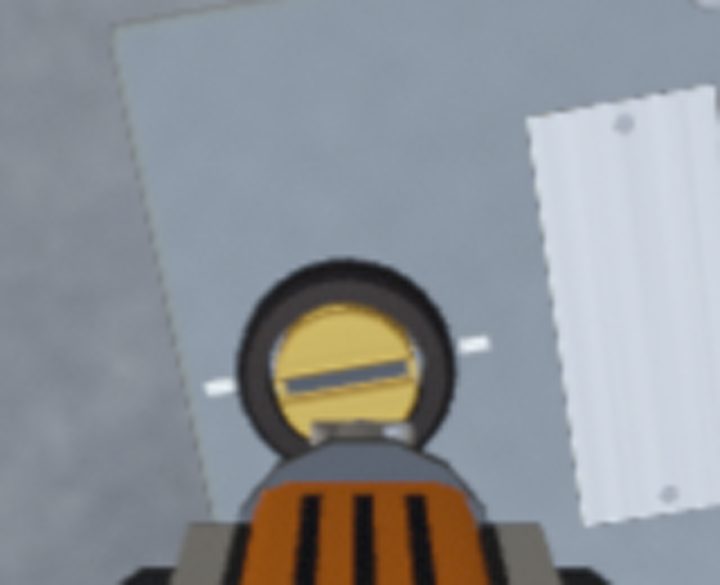

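Run:
```python
from h import *
rel((.4014,.2182,.175),81.05)
```

```text
travel [-0.378, -1.288, -0.019] turn [0.0008, -0.0003, 0.0016] | dist 1.342
```

apply_moves --travel '[[-0.1,-0.3,-0.02],[-0.2,-0.6,-0.02],[-0.3,-0.9,-0.02],[-0.35,-1,-0.02],[-0.35,-1,-0.02]]' --turn '[[0.0008,0,0.0016],[0.0008,0,0.0016],[0.0008,0,0.0016],[0.0008,0,0.0016],[0.0008,0,0.0016]]'

```text
clock: 21.45
eef_pos: [0.4291, 0.2164, 0.175]
orientation: [-2.386, -2.041, -0.002]
ft_force: [-0.2, -0.4, -0.8]
finger_gap: 0.0255
```

Run:
```python
from h import *
rel((.4014,.2182,.175),81.05)
```

```text
travel [-0.025, -0.277, 0.0] turn [-0.0, -0.0003, 0.0001] | dist 0.278
```

apply_moves --travel '[[-0.02,-0.15,0],[-0.025,-0.277,0],[-0.025,-0.277,0],[-0.025,-0.277,0],[-0.025,-0.277,0]]' --turn '[[0,-0.0003,0],[0,-0.0003,0],[0,-0.0003,0],[0,-0.0003,0],[0,-0.0003,0]]'

```text
clock: 21.95
eef_pos: [0.4024, 0.2184, 0.1753]
orientation: [2.387, 2.042, 0.001]
ft_force: [0.2, -0.0, -1.0]
finger_gap: 0.0253
```

```bash
python3 s.py 0 0
python3 - <<'E'
from h import *
rel((.4014,.2182,.175),81.05)
im,p=grab('wrist','w20')
c=im[130:260,200:360][:,:,::-1]; cv2.imwrite('pics/w20c.png',cv2.resize(c,(720,585),interpolation=cv2.INTER_CUBIC))
E
```

```text
clk 21.95 pos [0.4024 0.2184 0.1753] F [ 0.24 -0.02 -0.95] T [-0.045 -0.012  0.031] x [8.107e+01 6.000e-02] q [ 0.344 -0.091  2.048 -0.     1.183  0.5  ] tq6 -0.001
world bias in tool (100mm units): [0. 0. 0.]
travel [0.0, 0.0, 0.0] turn [0.0001, -0.0001, -0.0] | dist 0.0
travel [-0.004, -0.009, 0.003] turn [0.0001, -0.0001, 0.0001] | dist 0.011
```

View pics/w20c.png

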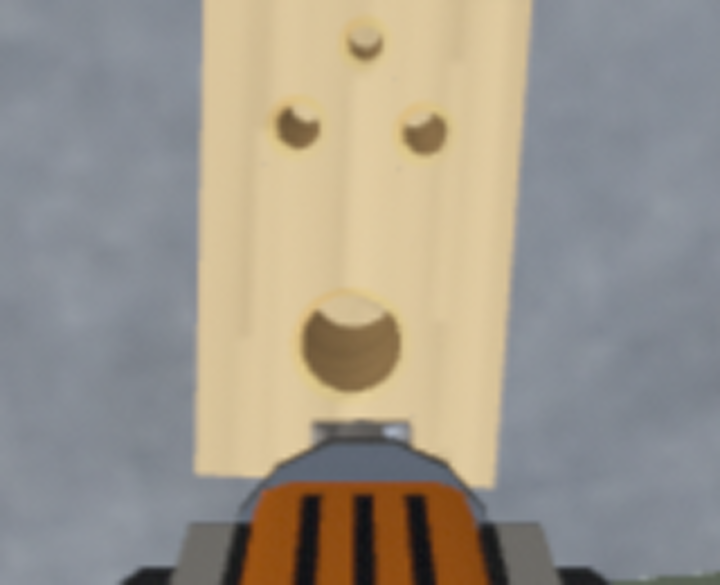

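apply_moves --travel '[[-0.003,-0.009,0],[-0.003,-0.009,0.15],[-0.003,-0.009,0.3],[-0.003,-0.009,0.45],[-0.003,-0.009,0.55],[-0.003,-0.009,0.6],[-0.003,-0.009,0.6]]' --turn '[[0,0,0],[0,0,0],[0,0,0],[0,0,0],[0,0,0],[0,0,0],[0,0,0]]'

```text
clock: 22.7
eef_pos: [0.401, 0.218, 0.1146]
orientation: [-2.388, -2.042, 0.001]
ft_force: [0.4, -0.7, -1.1]
finger_gap: 0.0252
```

```bash
python3 s.py 0 0
python3 - <<'E'
from h import *
rel((.4013,.2182,.0735),81.05)
E
```

```text
clk 22.7 pos [0.401  0.218  0.1146] F [ 0.43 -0.71 -1.08] T [0.004 0.044 0.022] x [8.107e+01 5.000e-02] q [ 0.344 -0.006  2.095 -0.     1.053  0.5  ] tq6 -0.0
world bias in tool (100mm units): [0. 0. 0.]
travel [0.0, 0.0, 0.0] turn [-0.0001, 0.0001, -0.0] | dist 0.0
travel [0.002, 0.003, 0.411] turn [-0.0001, 0.0001, 0.0] | dist 0.411
```

apply_moves --travel '[[0.002,0.002,0.1],[0.002,0.003,0.2],[0.002,0.003,0.27],[0.002,0.003,0.33],[0.002,0.003,0.38],[0.002,0.003,0.38]]' --turn '[[0,0,0],[0,0,0],[0,0,0],[0,0,0],[0,0,0],[0,0,0]]'

```text
clock: 23.3
eef_pos: [0.4007, 0.2179, 0.0757]
orientation: [-2.387, -2.041, 0.004]
ft_force: [-0.8, 0.8, -0.2]
finger_gap: 0.0253
```

```bash
python3 s.py 0 0
python3 - <<'E'
from h import *
rel((.4013,.2182,.0735),81.05)
E
```

```text
clk 23.3 pos [0.4007 0.2179 0.0757] F [-0.84  0.78 -0.19] T [0.017 0.037 0.026] x [81.06  0.14] q [ 0.344  0.061  2.115 -0.     0.968  0.5  ] tq6 0.0
world bias in tool (100mm units): [0. 0. 0.]
travel [0.0, 0.0, 0.0] turn [-0.0003, 0.0002, -0.0] | dist 0.0
travel [0.004, 0.006, 0.022] turn [-0.0003, 0.0002, 0.0] | dist 0.023
```

Down the last 2 mm, then check for the flange's contact.

apply_moves --travel '[[0.004,0.006,0.012],[0.004,0.006,0.025],[0.004,0.006,0.028],[0.004,0.006,0.028]]' --turn '[[0,0,0],[0,0,0],[0,0,0],[0,0,0]]'

```text
clock: 23.7
eef_pos: [0.4012, 0.2183, 0.0735]
orientation: [-2.387, -2.041, 0.004]
ft_force: [-4.1, -0.6, 5.7]
finger_gap: 0.0251
```

```bash
python3 s.py 0 0
```

```text
clk 23.7 pos [0.4012 0.2183 0.0735] F [-4.06 -0.61  5.68] T [-0.021  0.649 -0.001] x [81.07  0.17] q [0.344 0.067 2.114 0.    0.964 0.5  ] tq6 -0.003
world bias in tool (100mm units): [0. 0. 0.]
travel [0.0, 0.0, 0.0] turn [-0.0004, 0.0002, -0.0] | dist 0.0
```

apply_moves --travel '[[0,0,0],[0,0,0],[0,0,0],[0,0,0],[0,0,0],[0,0,0],[0,0,0],[0,0,0]]' --turn '[[0,0,0],[0,0,0],[0,0,0],[0,0,0],[0,0,0],[0,0,0],[0,0,0],[0,0,0]]' --jaw 1

```text
clock: 24.5
eef_pos: [0.4012, 0.2183, 0.0734]
orientation: [-2.387, -2.041, 0.004]
ft_force: [0.2, 0.4, -0.0]
finger_gap: 0.0857
```

```bash
python3 s.py 0 0
```

```text
clk 24.5 pos [0.4012 0.2183 0.0734] F [ 0.19  0.44 -0.05] T [-0.025  0.005  0.031] x [81.07  0.17] q [0.344 0.067 2.114 0.    0.963 0.5  ] tq6 0.0
world bias in tool (100mm units): [0. 0. 0.]
travel [0.0, 0.0, 0.0] turn [-0.0004, 0.0002, -0.0] | dist 0.0
```

Now back off upward, and then look.

apply_moves --travel '[[0,0,-0.1],[0,0,-0.25],[0,0,-0.5],[0,0,-0.75],[0,0,-1],[0,0,-1]]' --turn '[[0,0,0],[0,0,0],[0,0,0],[0,0,0],[0,0,0],[0,0,0]]'

```text
clock: 25.1
eef_pos: [0.4047, 0.2196, 0.1783]
orientation: [2.386, 2.04, 0.01]
ft_force: [0.8, 0.4, -0.1]
finger_gap: 0.0852
```

apply_moves --travel '[[-0.3,0,-0.3],[-0.6,0,-0.6],[-0.7,0,-0.6],[-0.7,0,-0.6],[-0.7,0,-0.6]]' --turn '[[0,0,0],[0,0,0],[0,0,0],[0,0,0],[0,0,0]]'

```text
clock: 25.6
eef_pos: [0.3926, 0.1504, 0.2366]
orientation: [2.388, 2.041, 0.007]
ft_force: [0.4, -0.2, 0.3]
finger_gap: 0.0852
```

```bash
python3 s.py 0 0
python3 - <<'E'
from h import *
im,p=grab('wrist','w21')
im,p=grab('scene','scene21')
c=im[140:260,170:330][:,:,::-1]; cv2.imwrite('pics/s21c.png',cv2.resize(c,(800,600),interpolation=cv2.INTER_CUBIC))
E
```

```text
clk 25.6 pos [0.3926 0.1504 0.2366] F [ 0.45 -0.18  0.28] T [-0.018 -0.034 -0.012] x [81.04  0.26] q [ 1.970e-01 -2.520e-01  2.065e+00  2.000e-03  1.324e+00  3.530e-01] tq6 -0.004
world bias in tool (100mm units): [0. 0. 0.]
travel [0.0, 0.0, 0.0] turn [0.0005, -0.0005, -0.0] | dist 0.0
```

View pics/w21.png

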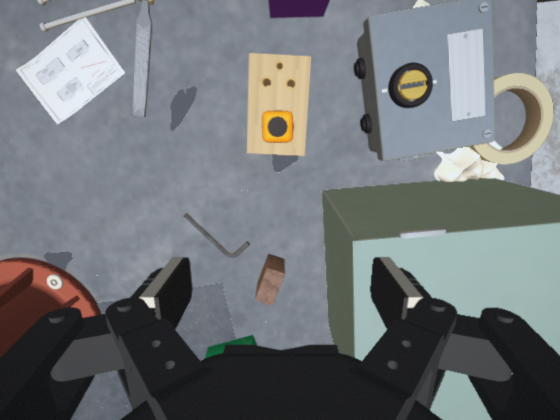

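View pics/s21c.png

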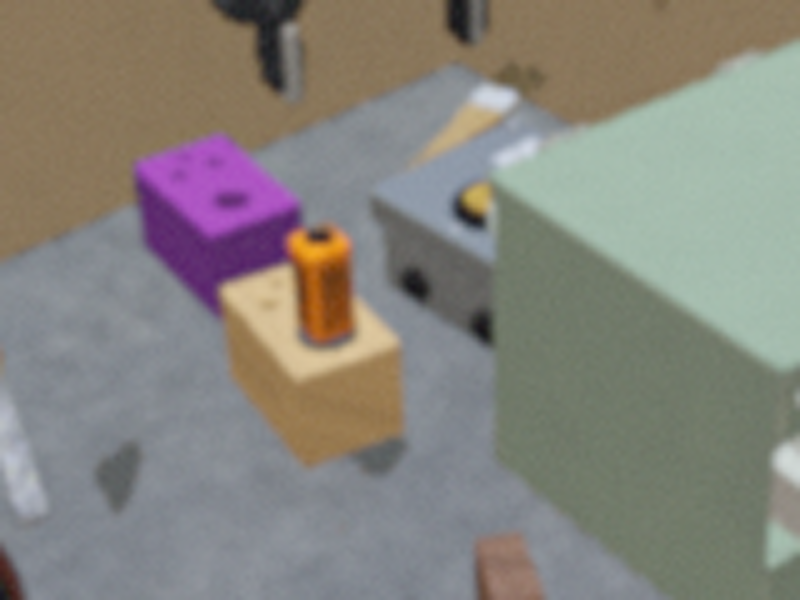

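Run:
```python
from h import *
im,p=load('w21'); im2,p2=load('wrist2')
c=np.hstack([im[50:120,370:450],im2[47:117,365:445]])[:,:,::-1]; cv2.imwrite('pics/z21.png',cv2.resize(c,(800,350),interpolation=cv2.INTER_CUBIC))
for I,P in((im,p),(im2,p2)):
    h=cv2.cvtColor(I,cv2.COLOR_RGB2HSV); d=((I.max(2)<80)).astype(np.uint8); d[:100]=0;d[150:]=0;d[:,:250]=0;d[:,:255]=0;d[:,295:]=0
    m=cv2.moments(d); print('disc',onz(P,(m['m10']/m['m00'],m['m01']/m['m00']),.121).round(4))
```

```text
disc [0.402 0.218 0.121]
disc [0.4015 0.2181 0.121 ]
```

View pics/z21.png

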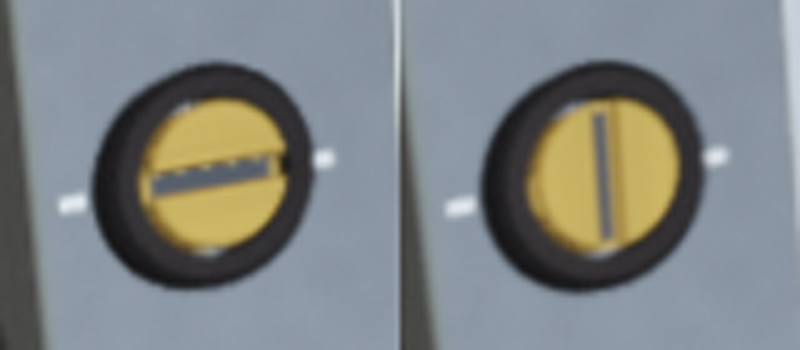

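Run:
```python
from h import *
print(robot.hand_in()); print(robot.state()['clock'])
```

```text
the job is handed in; nothing more can be done
None
the job is handed in; nothing more can be done
```

The fastener is turned to its stop and sprung back up, the driver is back upright in its hole, and I handed the job in at about 25.7 s. The hand-in gave no verdict.

**What I did:**
- I took the orange driver from the wooden stand and found the slot by camera and feel.
- I pushed the fastener in, with wrist Fz readings up to about 15 N.
- I turned it clockwise until the stop showed: the wrist torque rose from about 0.03 to 0.2 N m, and the slot stopped following the blade.
- I then eased off, lifted the blade out, put the driver back until its flange met the stand, and backed the open gripper away.

**Last checks:**
- **Fastener:** the slot lies in line with the white marks, about 1.57 rad. The head stands as proud of its collar as before the turn. On easing off, the blade was about 4 N light at the height where it first met the slot floor, so the fastener was back up.
- **Driver:** it stands upright, within about 0.5 mm of where it started, and the hand is clear of everything.
- **Bystanders:** I kept away from the oil can and the file; I did not measure their positions again.

**Disagreements along the way:**
- Camera estimates of the head height ran from 0.076 to 0.088 m. Feel put the slot floor at about 0.077 m, which means a head top near 0.082 m.
- The blade sat about 2 mm off the tool axis by the wrist camera, so I corrected for that while turning.
- The stop torque is a single reading; the slot ceasing to follow the blade is what backs it up.

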